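# Spray-clean a contact sleeve and fit it on the antenna stub

## Robot

A 6-joint arm with a two-finger parallel gripper is mounted at the origin on the work surface. World frame = base frame: x ahead of the robot, y to its left, z up, the work surface at z = 0. Lengths are in m, angles in degrees, forces in N, time in s.
With the tool pointing down it reaches from about 0.4 to 0.825 m from the base axis. Payload 7 kg.
Tool frame: the origin (TCP) lies at the very end of the fingers, on their centre line; the grasp point (between the pads) lies 19 mm behind it; x points along the fingers, z is the direction in which the jaws open and shut, and the axes are right-handed (so a half turn about x gives the same grasp; the last joint's range is limited). The gripper opens to 88 mm and grips with 3 to 60 N. Pads are 19 mm wide; open, the fingers measure 130 mm over their backs; the gripper's body (78 mm by 193 mm) begins 47 mm behind the grasp point.
Start: joints at [-47.378, 20.546, 0.682, 0, -70.136, -16.507], TCP at [0.297, -0.606, 0.227] pointing down, gripper open.
Joint ranges: [-176.03, 176.03], [-82.01, 121.73], [-58.28, 71.71], [-173.87, 95.51], [-174.79, -0.11], [-173.66, 173.66]. Speed limits (degrees/s): [136.94, 136.94, 172.46, 180, 180, 180].

## Interface

Orientations are given as [roll, pitch, yaw] about the fixed x, y, z axes, in that order (R = Rz(yaw) Ry(pitch) Rx(roll)).
In Python, from plant import * gives the robot as it stands.
- The arm moves only by the tool arm_command, never from a script. Its argument "commands" is one flat list of numbers, 5 for each row, row after row: the shift along the tool's x, y, z in mm, then the turn about the tool's x in degrees, then the opening in per cent of the stroke, from 0 (shut) to 100 (fully open). A call has 1 to 5 rows; each row shifts and turns the pose as measured when the row begins, along the tool's axes as they then stand; what a row does not reach is not made up. A row lasts 1/8 s, in which the tool goes at most 62.5 mm and 10.7 degrees, less where a joint would pass 70% of its speed; a pose out of reach is approached as far as the arm can. A call is refused whole if a number of a shift passes 62.5 or a number of a turn 10.7, either way. A call with a gripper value outside its range is refused whole. The fingers move at their own pace and stop on an object; the grip force is fixed at half the most. Time passes only in rows, so rows that do not move let the fingers close. It gives the time, the measured TCP pose, the force and the opening at its end, in the units of the state.
- get_obs(): the state, without advancing time (a new reading comes with each control period).
- snapshot(name): name is "scene" or "side" or "wrist"; returns a dict with "frame" (480x640x3 uint8, blue, green, red), "fov_y" (degrees; the focal length in pixels is half the picture's height over the tangent of half this angle, whatever the lens; pixels are square), "cx", "cy" (the principal point, pixels), "world_to_cam" (4x4, takes a point from world to camera coordinates). Camera axes: x right, y up, looking along -z (the intrinsics and any distortion apply to the point x, -y, -z); pixel columns grow to the right and rows downward; lengths in m; the calibration is good to about 2 mm. A picture is of the moment at which its call begins. There is no depth.
- close_job(): hands the job in, once; it reports no verdict.
The state is a dict: "clock": time; "joint_pos": joint angles; "qvel": joint speeds; "tau": joint torques, N m; "tool_pos": TCP position; "orientation": TCP orientation; "force": force on the tool from outside, world axes, zero at the start; "moment": the same for the moment, N m; "opening": finger opening in m.
Only numpy, scipy, OpenCV 4.12 (cv2) and the standard library are available. Lean on these libraries where they do the work, as an engineer would, in place of code of your own. Each camera call takes 0.05 s, during which the arm holds its last target. There are 200 camera calls.

## Task

The brass sleeve lying in the cradle has to be cleaned and fitted: stand it upright on the round pedestal of the spray station and let go, press the red nozzle cap of the canister gently all the way down for a moment and let it spring back up, then take the sleeve again and slide it gently down over the white antenna stub in the blue housing until it sits fully home, and let go. Do not set off the nozzle while the sleeve is anywhere but on the pedestal, and leave the other things on the bench where they are.

Things in the scene. Friction and masses are not known exactly. Their poses are not given: they have to be found in the camera images.
- sleeve: the bright brass contact sleeve: a plain open tube, outer diameter 34 mm, bore 20 mm, 60 mm long, 0.2 to 0.4 kg, the same both ways round. Origin at its centre (middle of its length, on its axis); its z axis runs along the bore. It starts lying on its side, axis level
- cradle: fixed low black plate 150 x 120 x 6 mm with a grey grooved block 64 mm long (along its x), 26 mm wide and 32 mm high at its middle, on which the sleeve lies along the cradle's x axis, sleeve axis about 46 mm above the table; the block is narrower than the sleeve, so fingers pass it on both sides. Origin at the middle of the underside
- station: fixed spray station: steel base plate 110 x 250 x 10 mm; at its -y end (65 mm from the middle) a small white and blue spray canister, 52 mm across, fixed upright in a holder, its shoulder about 114 mm above the table; at its +y end (65 mm from the middle) a grey round pedestal. The canister's nozzle points along +y at the pedestal. Origin at the middle of the underside of the base, z up
- pedestal_top (a point): centre of the pedestal's flat round top, 52 mm across, 100 mm above the table; the sleeve stands here to be sprayed
- nozzle_top (a point): centre of the flat top of the red sprung nozzle cap on the canister, 28 mm across and 20 mm high; 144 mm above the table while up, and moves with the cap
- nozzle (a joint): how far the red nozzle cap is pushed down, in m: 0 is up, 0.007 fully down against its stop; the spring takes about 3 N to start and 10 N at the stop
- housing: fixed open blue sensor housing, a tray 200 x 130 mm with walls 38 mm high, with circuit board and gold module; in its middle an upright white antenna stub on a round black foot. Origin at the middle of the underside, z up. (The blue housings at the far edge have no stub.)
- seat (a point): middle of the flat top of the black foot (44 mm across, 20 mm above the table) on the axis of the white antenna stub. The stub is 17 mm thick and rises 50 mm above this point, its last 6 mm tapering to 9 mm. The sleeve is home when its end rests on the foot around the stub, its centre 30 mm above this point
- screwdriver: loose bystander: black-handled screwdriver 190 mm long lying on the table
- spare_can: loose bystander: yellow can 52 mm across, 135 mm high, origin under its middle
- steel_ring: loose bystander: steel ring 38 mm across, 20 mm high, lying flat, origin under its middle
- spool: loose bystander: steel-grey spool 60 mm across, 40 mm high, origin under its middle
- multimeter: loose bystander: black multimeter 160 x 80 x 34 mm, origin under its middle
- parts_bin: loose bystander: yellow open bin 120 x 100 x 50 mm, origin under its middle
- jar: loose bystander: clear jar with white cap, 50 mm across, 60 mm high, origin under its middle
Not all that is in view belongs to the job. There is more than one size of the sleeve; the one meant has the size given above.

How it is judged (in metres and radians):
On the way, in this order (a step that is already met when the one before it is completed fails the run):
1. the sleeve stands upright on the pedestal (within 12 mm of its middle), let go of (horizontal distance between sleeve and pedestal_top below 0.012 m and z of sleeve in the frame of pedestal_top between 0.026 and 0.034 m and angle between the z axis of sleeve and the z axis of station, either way round below 0.1 rad and contact force between the fingers and sleeve below 0.1 N and value of joint nozzle below 0.001 m), for 0.2 s.
2. with the sleeve standing there, the nozzle cap is pushed down at least 5.5 of its 7 mm (horizontal distance between sleeve and pedestal_top below 0.012 m and z of sleeve in the frame of pedestal_top between 0.026 and 0.034 m and angle between the z axis of sleeve and the z axis of station, either way round below 0.1 rad and value of joint nozzle above 0.0055 m), for 0.1 s.
3. the cap has sprung back up, the sleeve still standing on the pedestal (horizontal distance between sleeve and pedestal_top below 0.012 m and z of sleeve in the frame of pedestal_top between 0.026 and 0.034 m and angle between the z axis of sleeve and the z axis of station, either way round below 0.1 rad and value of joint nozzle below 0.001 m), for 0.1 s.
At the end, for the whole second after the job is handed in: The sleeve is over the stub, its axis within 4 mm and 0.08 rad of the stub's and its end on the foot within 3 mm, at rest and let go of, and the nozzle cap is up (horizontal distance between sleeve and seat below 0.004 m and z of sleeve in the frame of seat between 0.027 and 0.033 m and angle between the z axis of sleeve and the z axis of housing, either way round below 0.08 rad and linear speed of sleeve below 0.02 m/s and contact force between the fingers and sleeve below 0.1 N and value of joint nozzle below 0.001 m); the robot touches nothing.
It fails at once if the nozzle cap is pushed down more than 3 mm while the sleeve is not standing on the pedestal (value of joint nozzle above 0.003 m and not (horizontal distance between sleeve and pedestal_top below 0.012 m and z of sleeve in the frame of pedestal_top between 0.026 and 0.034 m and angle between the z axis of sleeve and the z axis of station, either way round below 0.1 rad)).
It fails at once if the spray station (canister, cap or pedestal) is pushed with more than 40 N (contact force between anything else and station above 40 N).
It fails at once if the blue housing or its stub is pushed with more than 40 N (contact force between anything else and housing above 40 N).
It fails at once if one of the loose bystanders (screwdriver, yellow can, steel ring, spool, multimeter, bin, jar) is moved more than 20 mm (distance of any of screwdriver, spare_can, steel_ring, spool, multimeter, parts_bin, jar from where it was at the start of the episode above 0.02 m).
It also fails if it takes over 72 s, if anything falls off the work surface, if the arm or the gripper's body presses on something with over 40 N, if the wrist force passes 120 N, or if a joint passes its speed limit or range.

## Working session

There is one attempt and no reset: what is moved stays moved. The work goes in short steps, Python scripts to look and compute and a tool call to move; the robot and the scene stay as the last step left them, time stands still between calls to the robot, and variables do not carry over. Pictures are saved under pics/ and viewed, about 8 in all and at most 12, crops included, and the job is handed in when it is done.

Besides the shell and the picture viewer there is one more tool, called after "Call:" in YAML: its name, and indented under it one key for each argument. arm_command: Moves the arm, as the interface text tells. Its arguments: {"type":"object","properties":{"commands":{"type":"array"}},"required":["commands"]}

```bash
ls; mkdir -p pics; python3 - <<'E'
from plant import *
import cv2,numpy as np
for n in ("scene","side","wrist"):
    s=snapshot(n); cv2.imwrite(f"pics/{n}0.png",s["frame"]); print(n,s["fov_y"],s["cx"],s["cy"],[k for k in s]); print(np.round(s["world_to_cam"],4).tolist())
print(get_obs())
E
```

```text
pics
scene 43.46027221428895 335.81054319132693 239.71814910401127 ['frame', 'fov_y', 'cx', 'cy', 'world_to_cam']
[[-0.5927, 0.8054, 0.0047, 0.3141], [-0.491, -0.3658, 0.7907, 0.193], [0.6385, 0.4663, 0.6123, -1.7725], [0.0, 0.0, 0.0, 1.0]]
side 55.415092442322894 324.461104358882 234.87401241316007 ['frame', 'fov_y', 'cx', 'cy', 'world_to_cam']
[[-0.8553, -0.518, -0.0072, 0.5012], [0.3818, -0.6398, 0.667, -0.2788], [-0.3502, 0.5678, 0.745, -0.8445], [0.0, 0.0, 0.0, 1.0]]
wrist 63.67585784474123 321.5953391622447 241.62918771781145 ['frame', 'fov_y', 'cx', 'cy', 'world_to_cam']
[[-0.441, 0.8975, 0.0005, 0.6748], [-0.8677, -0.4262, -0.2557, 0.029], [-0.2293, -0.1132, 0.9668, -0.3903], [0.0, 0.0, 0.0, 1.0]]
{'clock': 0.15, 'joint_pos': array([-4.73769856e+01,  2.05816613e+01,  6.48817049e-01, -1.55414581e-02,
       -7.01348010e+01, -1.65067888e+01]), 'qvel': array([ 0.04827763, -0.05020988,  0.06311746,  0.06062132,  0.1540672 ,
        0.00365457]), 'tau': array([-2.21236471e-03, -5.83274961e+01,  2.93291688e+01,  7.00119138e+00,
        8.82590306e-03, -1.02503138e-04]), 'tool_pos': array([ 0.2969686 , -0.60578518,  0.22586168]), 'orientation': array([  4.31905234,  89.93079423, 120.42998823]), 'force': array([ 0.82117893,  0.06914996, -0.22781335]), 'moment': array([ 0.03155252, -0.02436495,  0.00102916]), 'opening': 0.08781031407045677}
```

View pics/scene0.png

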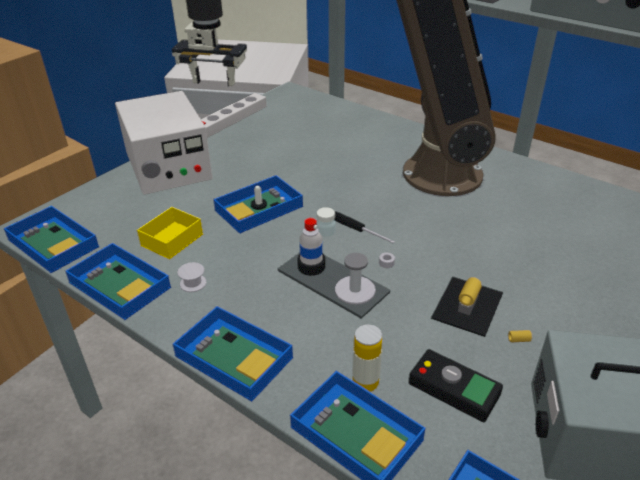

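View pics/side0.png

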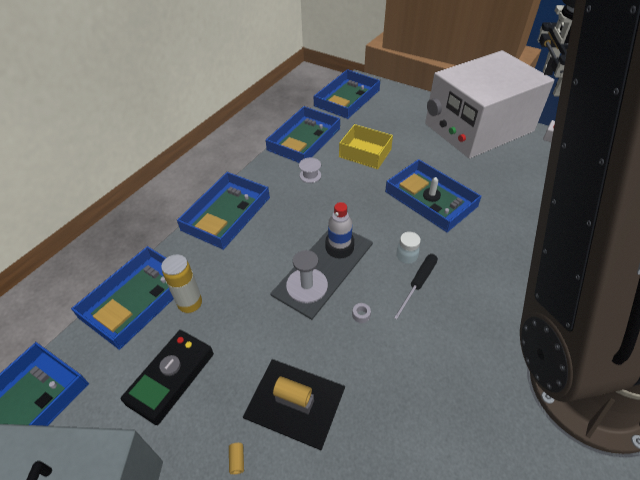

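Both views show the same layout. The brass pieces are A, lying on the cradle block (scene 470,291; side 293,391), and B, a smaller piece loose on the table (scene 519,336; side 236,458). A fits: it is the larger one and it lies in the cradle. The housing with the stub is at scene (258,195), the station at (333,280). I'll confirm and measure in an enlarged crop.

```bash
cat > h.py <<'E'
from plant import *
import cv2,numpy as np
def ray(s,u,v):
    f=240/np.tan(np.radians(s["fov_y"]/2)); M=np.array(s["world_to_cam"]); R,t=M[:3,:3],M[:3,3]
    d=R.T@np.array([(u-s["cx"])/f,-(v-s["cy"])/f,-1]); return -R.T@t,d
def atz(s,u,v,z):
    c,d=ray(s,u,v); return c+d*(z-c[2])/d[2]
def proj(s,p):
    f=240/np.tan(np.radians(s["fov_y"]/2)); M=np.array(s["world_to_cam"]); q=M[:3,:3]@np.asarray(p)+M[:3,3]
    return np.array([s["cx"]+f*q[0]/-q[2],s["cy"]+f*q[1]/q[2]])
def tri(*obs):
    A=np.zeros((3,3));b=np.zeros(3);rs=[ray(*o) for o in obs]
    for c,d in rs:
        d=d/np.linalg.norm(d);P=np.eye(3)-np.outer(d,d);A+=P;b+=P@c
    p=np.linalg.solve(A,b); return p,[np.round(proj(o[0],p)-o[1:],1).tolist() for o in obs]
def tile(im,x,y,k,w,h):
    c=cv2.resize(im[y:y+int(h/k),x:x+int(w/k)],(w,h),interpolation=cv2.INTER_CUBIC)
    for g in range(-(-x//10)*10,x+int(w/k),10):
        L=(g%50==0); cv2.line(c,(int((g-x)*k),0),(int((g-x)*k),12 if L else 5),(255,255,255),1)
        if L: cv2.putText(c,str(g),(int((g-x)*k)+2,12),0,.35,(0,255,255),1)
    for g in range(-(-y//10)*10,y+int(h/k),10):
        L=(g%50==0); cv2.line(c,(0,int((g-y)*k)),(12 if L else 5,int((g-y)*k)),(255,255,255),1)
        if L: cv2.putText(c,str(g),(2,int((g-y)*k)-2),0,.35,(0,255,255),1)
    return c
E
python3 - <<'E'
from h import *
a=cv2.imread("pics/scene0.png");b=cv2.imread("pics/side0.png")
r1=np.hstack([tile(a,430,265,2.6,266,300),tile(a,275,210,2.3,267,300),tile(a,208,165,2.6,267,300)])
r2=np.hstack([tile(b,240,350,2.4,266,300),tile(b,265,195,2.2,267,300),tile(b,380,120,2.5,267,300)])
cv2.imwrite("pics/crop1.png",np.vstack([r1,r2]))
E
```

```text
(no output)
```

View pics/crop1.png

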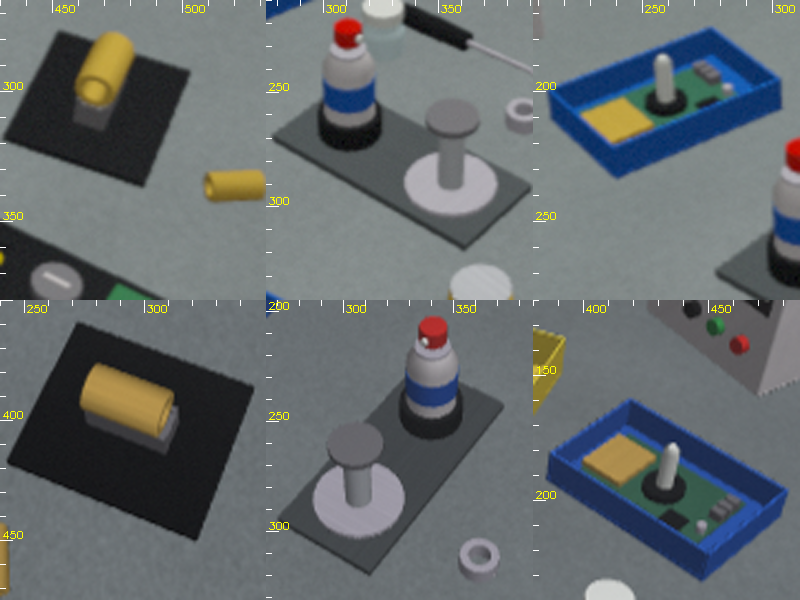

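```bash
python3 - <<'E'
from h import *
a=snapshot("scene");b=snapshot("side")
np.set_printoptions(precision=4,suppress=True)
def T(n,p,q): x,r=tri((a,*p),(b,*q)); print(n,x,r); return x
T("ped",(356.3,260.4),(305.5,260.5));T("noz",(310.7,221.7),(340.9,205.9))
T("stubtop",(258,186.5),(435.6,178.4));T("foot",(259.2,203.5),(432.4,194.4));T("sleeve",(470.4,291.2),(292.9,391.3))
print("ped z.1",atz(a,356.3,260.4,.1),atz(b,305.5,260.5,.1))
print("noz",atz(a,310.7,221.7,.144),atz(b,340.9,205.9,.144))
print("foot",atz(a,259.2,203.5,.02),atz(b,432.4,194.4,.02))
print("sleeve",atz(a,470.4,291.2,.046),atz(b,292.9,391.3,.046))
for s,cs in ((a,[(452.3,276.9),(502.3,292.3),(485,336.2),(431.9,317.7)]),(b,[(272.9,359.2),(345.4,386.3),(321.3,449.6),(243.3,417.1)])):
    P=np.array([atz(s,*c,.006) for c in cs]); print("cradle",P[:,:2].tolist(),P.mean(0))
    for i in range(4):
        d=P[(i+1)%4]-P[i]; print(np.linalg.norm(d),np.degrees(np.arctan2(d[1],d[0])))
P=[atz(a,*c,.010) for c in [(278,269.1),(390.2,290.9),(361.1,317)]]+[atz(b,*c,.010) for c in [(372.7,242.3),(311.8,318.6),(270.5,295.9)]]
print(np.array(P))
E
```

```text
ped [0.5757 0.0888 0.0971] [[0.2, 0.3], [0.2, -0.4]]
noz [ 0.5698 -0.0416  0.1421] [[-0.2, -0.3], [-0.2, 0.4]]
stubtop [ 0.4529 -0.3112  0.0698] [[0.1, 0.2], [0.1, -0.2]]
foot [ 0.4522 -0.313   0.0147] [[0.1, 0.1], [0.1, -0.1]]
sleeve [0.461  0.3115 0.0449] [[0.1, 0.1], [0.1, -0.1]]
ped z.1 [0.5782 0.0899 0.1   ] [0.5741 0.0917 0.1   ]
noz [ 0.5725 -0.0388  0.144 ] [ 0.5692 -0.0411  0.144 ]
foot [ 0.4575 -0.308   0.02  ] [ 0.4507 -0.3067  0.02  ]
sleeve [0.4621 0.3117 0.046 ] [0.4606 0.3121 0.046 ]
cradle [[0.39972134311893726, 0.24071675040681367], [0.37939768690147524, 0.35619974308126223], [0.5265488103639869, 0.3831779294395468], [0.5450867579791997, 0.2678424979164008]] [0.4627 0.312  0.006 ]
0.11725771871860854 99.98117938355503
0.1496037288153664 10.389038780945906
0.11681574066201299 -80.86890529152713
0.14787464290895205 -169.4299540153318
cradle [[0.5403723646124533, 0.26636270227574343], [0.3945257488262357, 0.2415515281433384], [0.37506525164828597, 0.35833047902189974], [0.5209761516235477, 0.38311963150380707]] [0.4577 0.3123 0.006 ]
0.14794198085101165 -170.34536871249296
0.11838933363572256 99.46105176681168
0.1480016648972642 9.642053157272533
0.11835705978554067 -80.56789208993791
[[ 0.624  -0.0995  0.01  ]
 [ 0.5305  0.1525  0.01  ]
 [ 0.6376  0.1465  0.01  ]
 [ 0.5105 -0.0935  0.01  ]
 [ 0.5229  0.1538  0.01  ]
 [ 0.6278  0.1519  0.01  ]]
```

Pictures used: 3. The crop shows the sleeve in the cradle groove with an open bore, clearly bigger than the loose decoy. The checks agree:
- Triangulated heights are 97, 142, 70 and 45 mm, against 100, 144, 70 and 46 expected.
- The plate measures 148x118 mm.
- The pedestal and nozzle are 130 mm apart.

Estimates: sleeve (0.461, 0.312) at yaw 10°, pedestal (0.576, 0.090), nozzle (0.571, -0.040), stub (0.4535, -0.309).

Rows can't tilt the tool. My plan is to grip the sleeve off-centre and pivot it in the jaws against the cradle block's end edge, then square it on the cradle plate. First I'll move over the cradle.

Call:
arm_command:
  commands: [0, 0, 0, 8, 100, 0, 0, 0, 8, 100, 0, -28, 47, 0, 100, 0, -28, 47, 0, 100, 0, -28, 47, 0, 100]

```text
clock: 0.88
tool_pos: [0.356, -0.4517, 0.2237]
orientation: [38.6, 89.8, 137.9]
force: [0.3, 0.0, 0.6]
opening: 0.088
```

Call:
arm_command:
  commands: [0, -28, 47, 0, 100, 0, -28, 47, 0, 100, 0, -28, 47, 0, 100, 0, -28, 47, 0, 100, 0, -28, 47, 0, 100]

```text
clock: 1.5
tool_pos: [0.4585, -0.1889, 0.2248]
orientation: [2.2, 89.9, 101.4]
force: [0.7, -0.5, 0.0]
opening: 0.0879
```

Call:
arm_command:
  commands: [0, -10, 56, 0, 100, 0, -10, 56, 0, 100, 0, -10, 56, 0, 100, 0, -10, 56, 0, 100, 0, -10, 56, 0, 100]

```text
clock: 2.12
tool_pos: [0.4631, 0.1049, 0.2266]
orientation: [-48.6, 89.8, 50.6]
force: [1.9, 1.0, 0.7]
opening: 0.0877
```

Call:
arm_command:
  commands: [0, -9, 54, 0, 100, 0, -9, 54, 0, 100, 0, -9, 54, 0, 100, 0, -9, 45, 0, 100, 0, 0, 0, 0, 100]

```text
clock: 2.75
tool_pos: [0.4635, 0.326, 0.2278]
orientation: [-52.6, 89.7, 47.0]
force: [0.7, -0.8, -0.6]
opening: 0.0871
```

```bash
cat >> h.py <<'E'
def st():
    o=get_obs(); r=o["orientation"]; from scipy.spatial.transform import Rotation as Ro
    R=Ro.from_euler("xyz",r,degrees=True).as_matrix()
    print("t",round(o["clock"],2),"tcp",np.round(o["tool_pos"],4),"jaw",round(np.degrees(np.arctan2(R[1,2],R[0,2])),1),"xdir",np.round(R[:,0],4),"F",np.round(o["force"],1),"open",round(o["opening"],4)); return o,R
def to(*p):
    o,R=st(); print("need xyz mm",np.round(1000*R.T@(np.array(p)-o["tool_pos"]),1))
E
python3 - <<'E'
from h import *
w=snapshot("wrist"); cv2.imwrite("pics/w1.png",w["frame"])
to(.461,.312,.2); print(proj(w,(.461,.312,.046)),proj(w,get_obs()["tool_pos"]))
E
```

```text
t 2.8 tcp [0.4633 0.3246 0.2278] jaw 99.5 xdir [ 0.0038  0.0041 -1.    ] F [-1.2 -0.4 -0.6] open 0.0874
need xyz mm [ 27.8   4.5 -12.1]
[307.22414448 214.73219426] [320.78674384 303.75030005]
```

View pics/w1.png

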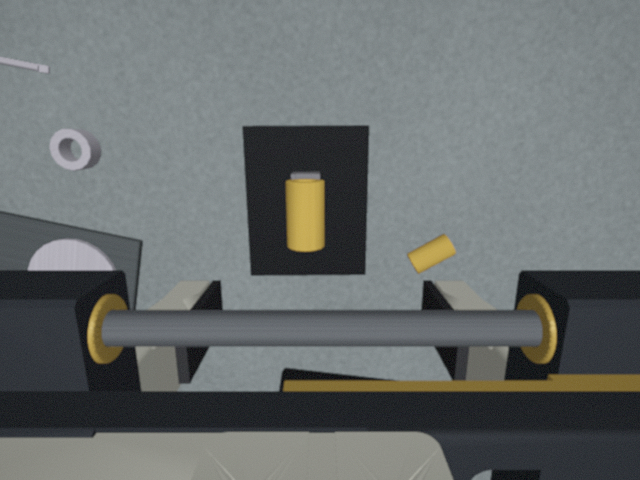

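Picture 4 (wrist): the sleeve is at (305,214), predicted (307,215), and aligned with the picture's vertical. The jaws are square to it, with the decoy at (431,253). I'll grip it 15 mm off-centre toward +x, with the tips 9 mm below its axis.

```bash
python3 -c "
from h import *
to(.476,.3145,.037)"
```

```text
t 2.8 tcp [0.4633 0.3246 0.2278] jaw 99.5 xdir [ 0.0038  0.0041 -1.    ] F [-1.2 -0.4 -0.6] open 0.0874
need xyz mm [190.8 -10.  -12.7]
```

Call:
arm_command:
  commands: [45, -5, -6, 0, 100, 45, -5, -7, 0, 100, 45, 0, 0, 0, 100, 0, 0, 0, 0, 100]

```text
clock: 3.3
tool_pos: [0.4768, 0.3107, 0.0917]
orientation: [-51.7, 89.5, 47.7]
force: [0.0, -0.4, 0.7]
opening: 0.0873
```

```bash
python3 -c "
from h import *
to(.476,.3145,.037)"
```

```text
t 3.3 tcp [0.4768 0.3107 0.0917] jaw 99.4 xdir [ 0.0058  0.0064 -1.    ] F [ 0.  -0.4  0.7] open 0.0873
need xyz mm [54.7  0.5  3.6]
```

Call:
arm_command:
  commands: [40, 0, 4, 0, 100, 14, 0, 0, 0, 100, 0, 0, 0, 0, 0, 0, 0, 0, 0, 0, 0, 0, 0, 0, 0]

```text
clock: 3.92
tool_pos: [0.4812, 0.3176, 0.0465]
orientation: [-55.1, 88.8, 44.3]
force: [0.4, 0.0, 0.2]
opening: 0.0629
```

Call:
arm_command:
  commands: [0, 0, 0, 0, 0, 0, 0, 0, 0, 0, 0, 0, 0, 0, 0]

```text
clock: 4.3
tool_pos: [0.482, 0.3166, 0.0485]
orientation: [-60.1, 88.8, 39.3]
force: [7.7, -16.2, 11.8]
opening: 0.0329
```

```bash
python3 -c "
from h import *
st()"
```

```text
t 4.3 tcp [0.482  0.3166 0.0485] jaw 99.5 xdir [ 0.0164  0.0135 -0.9998] F [  7.7 -16.2  11.8] open 0.0329
```

Call:
arm_command:
  commands: [0, 0, 0, 0, 60, 0, 0, 0, 0, 60, 10, 6, 0, 0, 60, 8, 0, 0, 0, 60, 0, 0, 0, 0, 60]

```text
clock: 4.92
tool_pos: [0.4754, 0.3155, 0.0285]
orientation: [-59.9, 88.8, 39.6]
force: [-0.7, -0.3, 0.4]
opening: 0.0526
```

```bash
python3 -c "
from h import *
to(.476,.3145,.037);print(get_obs()['joint_pos'])"
```

```text
t 4.92 tcp [0.4754 0.3155 0.0285] jaw 99.5 xdir [ 0.0156  0.0129 -0.9998] F [-0.7 -0.3  0.4] open 0.0526
need xyz mm [-8.5 -0.5 -1. ]
[  53.40708937   22.00929297  -27.21300046    0.43366798  -39.65585414
 -134.28299711]
```

Call:
arm_command:
  commands: [-8, 0, -1, 0, 60, 0, 0, 0, 0, 0, 0, 0, 0, 0, 0, 0, 0, 0, 0, 0, 0, 0, 0, 0, 0]

```text
clock: 5.55
tool_pos: [0.4759, 0.3141, 0.0375]
orientation: [-61.4, 88.8, 38.0]
force: [-0.2, 0.3, -0.1]
opening: 0.0322
```

```bash
python3 -c "
from h import *
st()"
```

```text
t 5.55 tcp [0.4759 0.3141 0.0375] jaw 99.5 xdir [ 0.0159  0.0125 -0.9998] F [-0.2  0.3 -0.1] open 0.0322
```

Call:
arm_command:
  commands: [-15, 0, 0, 0, 0, -20, 0, 0, 0, 0, 0, 0, 0, 0, 0]

```text
clock: 5.92
tool_pos: [0.4747, 0.3137, 0.074]
orientation: [-59.9, 88.9, 39.6]
force: [0.1, 0.8, -1.9]
opening: 0.0323
```

```bash
python3 - <<'E'
from h import *
st()
s=snapshot("side");p=snapshot("scene");w=snapshot("wrist")
cv2.imwrite("pics/c2.png",np.vstack([np.hstack([tile(s["frame"],240,340,3,400,300),tile(p["frame"],410,230,3,400,300)]),cv2.resize(w["frame"],(400,300)).repeat(1,0).repeat(2,1)[:,:800]]))
E
```

```text
t 5.92 tcp [0.4747 0.3137 0.074 ] jaw 99.4 xdir [ 0.0149  0.0123 -0.9998] F [ 0.1  0.8 -1.9] open 0.0323
```

View pics/c2.png

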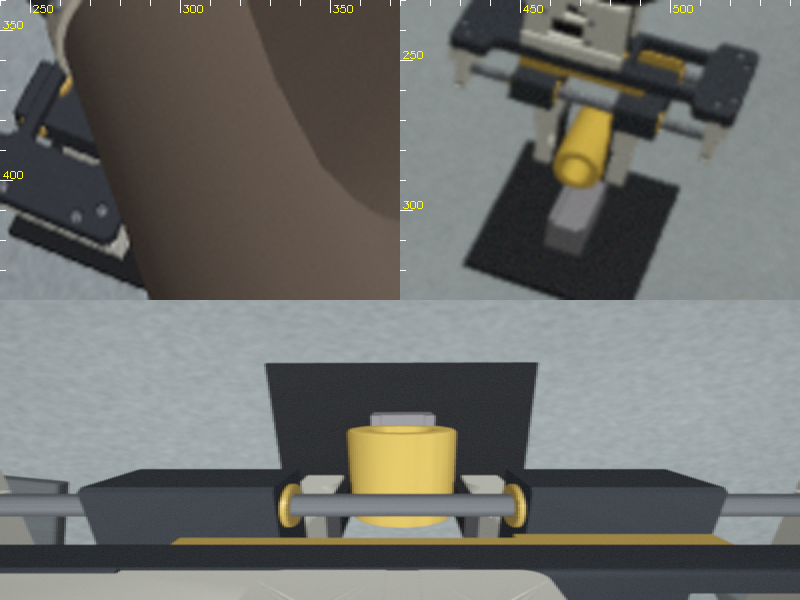

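Picture 5: the sleeve is held and lifted off the block, and nothing else has moved. In the wrist view the far end's rim (402,428 in the composite) is visible, so the far end is already tipped up a little. I'll fit the angle.

```bash
cat >> h.py <<'E'
def sleeve_mask(w): 
    hsv=cv2.cvtColor(w["frame"],cv2.COLOR_BGR2HSV); return cv2.inRange(hsv,(18,110,60),(30,255,255))
def model(w,c,ax,side,L0,L1,n=40):
    """projected outline points of tube: rim circles at -L0,+L1 along ax from c"""
    ax=ax/np.linalg.norm(ax);up=np.cross(ax,side);t=np.linspace(0,2*np.pi,n)
    return [np.array([proj(w,c+ax*l+.017*(np.cos(a)*side+np.sin(a)*up)) for a in t]) for l in (-L0,L1)]
E
python3 - <<'E'
from h import *
w=snapshot("wrist");o,R=st();tcp=o["tool_pos"];side=R[:,2];fw=R[:,1]
print("cam",np.round(-np.array(w["world_to_cam"])[:3,:3].T@np.array(w["world_to_cam"])[:3,3],3), "fw",fw)
for a in (10,15,20):
  for th in (0,10,20,30,40):
    ax=np.cos(np.radians(th))*fw-np.sin(np.radians(th))*R[:,0]
    c=tcp-.009*R[:,0]
    A,B=model(w,c,ax,side,a/1000,.06-a/1000)
    print(a,th,"A u %.0f-%.0f v %.0f-%.0f"%(*np.sort(A[:,0])[[0,-1]],*np.sort(A[:,1])[[0,-1]]),"B u %.0f-%.0f v %.0f-%.0f"%(*np.sort(B[:,0])[[0,-1]],*np.sort(B[:,1])[[0,-1]]))
m=sleeve_mask(w)[180:390,255:390];ys,xs=np.nonzero(m);print("mask rows",ys.min()+180,ys.max()+180,"cols",xs.min()+255,xs.max()+255)
for r in range(195,380,8): 
    x=np.nonzero(m[r-180])[0]; print(r,(x.min()+255,x.max()+255) if len(x) else None,end=" ")
E
```

```text
t 6.12 tcp [0.4736 0.3123 0.0716] jaw 99.4 xdir [ 0.0121  0.0091 -0.9999] F [-0.5 -0.4 -3.2] open 0.0321
cam [0.402 0.298 0.23 ] fw [-0.9864333  -0.16361043 -0.01345253]
10 0 A u 284-363 v 317-356 B u 280-368 v 189-202
10 10 A u 284-363 v 309-359 B u 278-371 v 187-217
10 20 A u 285-363 v 302-361 B u 275-373 v 188-238
10 30 A u 285-362 v 295-362 B u 273-376 v 194-264
10 40 A u 285-362 v 289-361 B u 271-378 v 205-294
15 0 A u 284-363 v 326-367 B u 280-368 v 201-216
15 10 A u 285-362 v 318-369 B u 278-370 v 198-231
15 20 A u 285-362 v 310-369 B u 276-372 v 199-251
15 30 A u 286-361 v 301-368 B u 274-374 v 204-275
15 40 A u 286-361 v 293-364 B u 272-376 v 214-302
20 0 A u 284-363 v 336-379 B u 281-367 v 212-230
20 10 A u 285-362 v 327-379 B u 279-369 v 210-244
20 20 A u 286-361 v 317-377 B u 277-371 v 210-263
20 30 A u 286-361 v 308-373 B u 275-373 v 215-285
20 40 A u 287-360 v 298-368 B u 274-375 v 223-309
mask rows 201 389 cols 255 389
195 None 203 (np.int64(286), np.int64(357)) 211 (np.int64(278), np.int64(364)) 219 (np.int64(278), np.int64(365)) 227 (np.int64(278), np.int64(364)) 235 (np.int64(278), np.int64(364)) 243 (np.int64(278), np.int64(364)) 251 (np.int64(279), np.int64(364)) 259 (np.int64(279), np.int64(364)) 267 (np.int64(280), np.int64(363)) 275 (np.int64(280), np.int64(363)) 283 (np.int64(280), np.int64(363)) 291 (np.int64(280), np.int64(362)) 299 (np.int64(281), np.int64(362)) 307 (np.int64(281), np.int64(362)) 315 None 323 None 331 None 339 None 347 (np.int64(285), np.int64(358)) 355 (np.int64(292), np.int64(351)) 363 (np.int64(320), np.int64(325)) 371 None 379 None
```

The fit gives the sleeve level (0°), gripped 14 mm from its +x end. Next I'll move out past the block's end by 20 mm and lower so the edge turns the sleeve up.

Call:
arm_command:
  commands: [0, -20, 0, 0, 0, 0, -18, 0, 0, 0, 0, 0, 0, 0, 0]

```text
clock: 6.5
tool_pos: [0.5115, 0.318, 0.07]
orientation: [-64.7, 89.3, 34.8]
force: [-0.0, -1.0, -2.9]
opening: 0.0324
```

```bash
python3 -c "
from h import *
to(.5112,.321,.040)"
```

```text
t 6.5 tcp [0.5115 0.318  0.07  ] jaw 99.4 xdir [ 0.0096  0.0067 -0.9999] F [-0.  -1.  -2.9] open 0.0324
need xyz mm [30.   0.1  2.8]
```

Call:
arm_command:
  commands: [15, 0, 2, 0, 0, 12, 0, 0, 0, 0, 6, 0, 0, 0, 0, 5, 0, 0, 0, 0]

```text
clock: 7.0
tool_pos: [0.5126, 0.3204, 0.0308]
orientation: [-71.7, 89.2, 27.8]
force: [3.4, -3.8, 12.7]
opening: 0.032
```

Call:
arm_command:
  commands: [5, 0, 0, 0, 0, 5, 0, 0, 0, 0]

```text
clock: 7.25
tool_pos: [0.5153, 0.321, 0.0239]
orientation: [-76.3, 88.9, 23.4]
force: [0.6, -4.6, 9.9]
opening: 0.0325
```

```bash
cat >> h.py <<'E'
def fit(w,R,tcp,m=None):
    """tilt th, grip offset a, depth d of tube from silhouette"""
    from scipy.optimize import minimize
    m=sleeve_mask(w); v=int(proj(w,tcp)[1]); u=int(proj(w,tcp)[0])
    n,lab,s,_=cv2.connectedComponentsWithStats(m); 
    keep=[i for i in range(1,n) if s[i,4]>150 and abs(s[i,0]+s[i,2]/2-u)<40]
    print("blobs",[s[i].tolist() for i in keep]); return keep
E
python3 - <<'E'
from h import *
o,R=st();w=snapshot("wrist");fit(w,R,o["tool_pos"]);cv2.imwrite("pics/w3.png",w["frame"])
tcp=o["tool_pos"]
for th in (0,20,30,40,50,60,70,80,90):
    ax=np.cos(np.radians(th))*R[:,1]-np.sin(np.radians(th))*R[:,0]
    A,B=model(w,tcp-.009*R[:,0],ax,R[:,2],.014,.046)
    print(th,"A v %.0f-%.0f"%(*np.sort(A[:,1])[[0,-1]],),"B u %.0f-%.0f v %.0f-%.0f"%(*np.sort(B[:,0])[[0,-1]],*np.sort(B[:,1])[[0,-1]]))
E
```

```text
t 7.25 tcp [0.5153 0.321  0.0239] jaw 99.7 xdir [ 0.0173  0.0075 -0.9998] F [ 0.6 -4.6  9.9] open 0.0325
blobs [[271, 203, 101, 107, 9467], [290, 347, 64, 18, 830], [137, 374, 449, 18, 5756]]
0 A v 325-366 B u 280-368 v 199-213
20 A v 309-368 B u 276-373 v 197-249
30 A v 301-367 B u 274-375 v 203-273
40 A v 293-364 B u 272-377 v 213-301
50 A v 286-360 B u 270-379 v 228-330
60 A v 279-355 B u 269-380 v 247-359
70 A v 273-348 B u 269-381 v 272-386
80 A v 268-341 B u 269-381 v 299-408
90 A v 265-334 B u 269-380 v 328-426
```

It works: force is about 10 N and the silhouette (v 203, width 101) fits a tilt of about 30°. Continuing down.

Call:
arm_command:
  commands: [4, 4, 0, 0, 0, 4, 4, 0, 0, 0, 3, 2, 0, 0, 0]

```text
clock: 7.68
tool_pos: [0.5153, 0.3214, 0.0199]
orientation: [-79.4, 87.9, 20.7]
force: [2.8, -4.6, 11.8]
opening: 0.0317
```

```bash
cat >> h.py <<'E'
def tilt(a=.014,d=.009,ths=range(30,96,10)):
    o,R=st();w=snapshot("wrist");fit(w,R,o["tool_pos"]);tcp=o["tool_pos"]
    for th in ths:
        ax=np.cos(np.radians(th))*R[:,1]-np.sin(np.radians(th))*R[:,0]
        A,B=model(w,tcp-d*R[:,0],ax,R[:,2],a,.06-a)
        print(th,"A v %.0f-%.0f"%(*np.sort(A[:,1])[[0,-1]],),"B u %.0f-%.0f v %.0f-%.0f"%(*np.sort(B[:,0])[[0,-1]],*np.sort(B[:,1])[[0,-1]]))
    return w
E
python3 -c "
from h import *
tilt()"
```

```text
t 7.67 tcp [0.5153 0.3214 0.0199] jaw 100.1 xdir [ 0.034   0.0128 -0.9993] F [ 2.8 -4.6 11.8] open 0.0317
blobs [[269, 212, 104, 98, 8810], [290, 347, 63, 18, 795], [137, 374, 449, 18, 5747]]
30 A v 301-367 B u 274-375 v 203-273
40 A v 293-364 B u 272-377 v 213-301
50 A v 286-360 B u 270-379 v 227-330
60 A v 279-355 B u 269-380 v 247-359
70 A v 273-348 B u 269-381 v 272-385
80 A v 268-341 B u 269-381 v 299-408
90 A v 265-334 B u 269-380 v 328-426
```

About 39° now. The tool tilt is about the jaw axis only, which does no harm. Continuing with larger steps.

Call:
arm_command:
  commands: [6, 8, 0, 0, 0, 6, 8, 0, 0, 0, 6, 6, 0, 0, 0]

```text
clock: 8.1
tool_pos: [0.513, 0.3218, 0.0154]
orientation: [-80.3, 86.0, 20.5]
force: [10.0, -17.0, 36.7]
opening: 0.0327
```

```bash
python3 -c "
from h import *
tilt()"
```

```text
t 8.1 tcp [0.513  0.3218 0.0154] jaw 100.8 xdir [ 0.0647  0.0241 -0.9976] F [ 10.  -17.   36.7] open 0.0327
blobs [[268, 230, 106, 80, 7256], [289, 347, 66, 23, 1112], [137, 374, 449, 18, 5724]]
30 A v 300-367 B u 274-375 v 203-273
40 A v 293-364 B u 272-377 v 213-300
50 A v 286-360 B u 270-379 v 227-330
60 A v 279-355 B u 269-380 v 247-359
70 A v 273-348 B u 269-381 v 271-385
80 A v 268-341 B u 269-381 v 299-408
90 A v 265-334 B u 269-380 v 328-425
```

World tilt is about 47°, but the bottom now bears on the plate (37 N). I'll ease up and push horizontally against the edge instead.

Call:
arm_command:
  commands: [-8, 0, 0, 0, 0, 0, 6, 0, 0, 0, 0, 6, 0, 0, 0]

```text
clock: 8.52
tool_pos: [0.5027, 0.3199, 0.0244]
orientation: [-79.3, 85.7, 21.5]
force: [18.4, -6.5, 2.6]
opening: 0.0324
```

```bash
python3 -c "
from h import *
tilt(ths=range(40,80,10))"
```

```text
t 8.53 tcp [0.5027 0.3199 0.0244] jaw 100.8 xdir [ 0.0701  0.0276 -0.9972] F [18.4 -6.5  2.6] open 0.0324
blobs [[268, 229, 107, 81, 7278], [289, 347, 67, 23, 1127], [137, 374, 449, 18, 5728]]
40 A v 293-364 B u 272-377 v 212-300
50 A v 285-360 B u 270-379 v 227-330
60 A v 279-354 B u 269-380 v 247-358
70 A v 273-348 B u 269-381 v 271-385
```

```bash
python3 - <<'E'
from h import *
p=snapshot("scene");cv2.imwrite("pics/c3.png",tile(p["frame"],400,220,5,700,550))
E
```

```text
(no output)
```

View pics/c3.png

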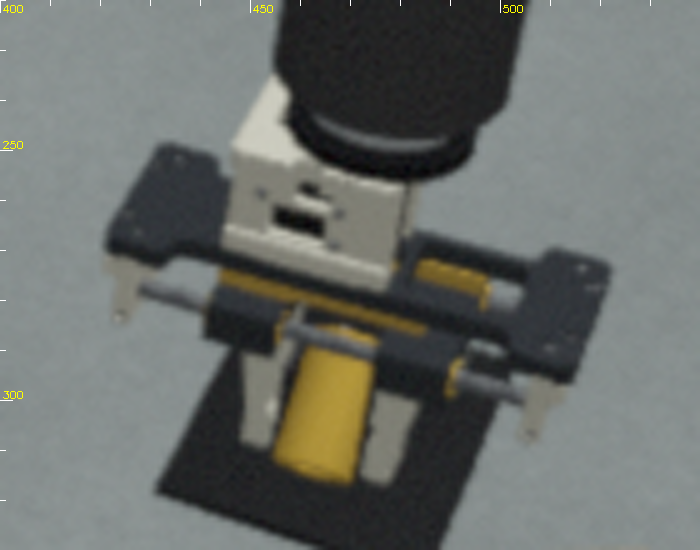

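Picture 6: the sleeve (about 463,300) is well tilted between the fingers, its lower end about level with the tips and clear of the plate. I'll push on, slightly lower.

Call:
arm_command:
  commands: [4, 8, 0, 0, 0, 2, 10, 0, 0, 0, 0, 10, 0, 0, 0]

```text
clock: 9.0
tool_pos: [0.4913, 0.3184, 0.0263]
orientation: [-80.3, 84.2, 21.0]
force: [19.0, -11.1, 6.0]
opening: 0.0322
```

```bash
python3 -c "
from h import *
tilt(ths=range(40,90,10))"
```

```text
t 9.0 tcp [0.4913 0.3184 0.0263] jaw 101.3 xdir [ 0.0949  0.0365 -0.9948] F [ 19.  -11.1   6. ] open 0.0322
blobs [[271, 235, 103, 75, 6680], [138, 347, 448, 45, 8253]]
40 A v 293-364 B u 272-377 v 212-300
50 A v 285-360 B u 270-379 v 227-329
60 A v 279-354 B u 269-380 v 247-358
70 A v 273-348 B u 269-381 v 271-385
80 A v 268-341 B u 269-380 v 299-408
```

```bash
python3 - <<'E'
from h import *
w=snapshot("wrist");cv2.imwrite("pics/c4.png",tile(w["frame"],220,180,4,800,600)); o,R=st()
for q in (0,.009,.019): print(proj(w,o["tool_pos"]-q*R[:,0]))
E
```

```text
t 9.1 tcp [0.4898 0.318  0.0266] jaw 101.4 xdir [ 0.0934  0.0357 -0.995 ] F [  8.1 -12.7  23.2] open 0.0323
[323.54462497 303.67892332]
[323.64012006 312.48809989]
[323.75894804 323.44967607]
```

View pics/c4.png

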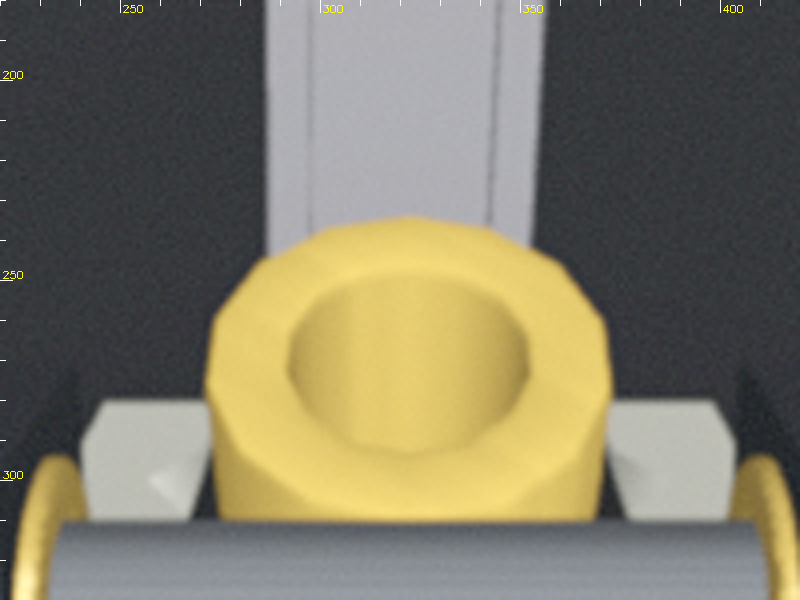

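Picture 7 (wrist): the bore looks up at the camera. The rim ellipse spans u 270.5–373 with centre v≈270, and the bore is 60.5 x 46.5 px. I'll solve for tilt and slip.

```bash
cat >> h.py <<'E'
def solve(w,R,tcp,W,vc,ratio):
    from scipy.optimize import least_squares
    def f(p):
        th,x,y=p; ax=np.cos(th)*R[:,1]-np.sin(th)*R[:,0]; c=tcp-x*R[:,0]+y*R[:,1]
        B=model(w,c,ax,R[:,2],0,0)[1]; u=B[:,0];v=B[:,1]
        return [np.ptp(u)-W,(v.max()+v.min())/2-vc,60*(np.ptp(v)/np.ptp(u)-ratio)]
    r=least_squares(f,[1.0,.04,.02]); th,x,y=r.x
    C=np.array([x-.03*np.sin(th),y-.03*np.cos(th)]); axw=np.cos(th)*R[:,1]-np.sin(th)*R[:,0]
    c=tcp-C[0]*R[:,0]+C[1]*R[:,1]
    print("th_tool %.1f world tilt %.1f"%(np.degrees(th),np.degrees(np.arcsin(axw[2]))),"centre up/fwd of tcp mm",np.round(C*1000,1),"world",np.round(c,4),"low end",np.round(c-.03*axw,4),"cost",round(r.cost,3))
E
python3 - <<'E'
from h import *
w=snapshot("wrist");o,R=st();solve(w,R,o["tool_pos"],102,270,.769)
E
```

```text
t 9.15 tcp [0.4896 0.3179 0.0267] jaw 101.4 xdir [ 0.093   0.0353 -0.995 ] F [  6.8 -11.7  23. ] open 0.0323
th_tool 31.3 world tilt 25.6 centre up/fwd of tcp mm [20.4  4. ] world [0.4838 0.3164 0.0466] low end [0.5102 0.3219 0.0336] cost 0.0
```

The sleeve slid in the grip instead of turning further. It is now held at its middle (centre 20 mm above the TCP, 4 mm ahead) with a 26° tilt. The block is too low for the rest.

I'll use the pedestal's rim as the edge: there is free depth below it, and only about 12 N is needed against the 40 N limit. I'll approach with the tool turned about 170°, so the tool tilt gets worked back the other way.

Call:
arm_command:
  commands: [-40, 0, 0, 0, 0, -50, 0, 0, -10.5, 0, -50, 0, 0, -10.5, 0, 0, 0, 0, -10.5, 0, 0, 0, 0, -10.5, 0]

```text
clock: 9.78
tool_pos: [0.4704, 0.3113, 0.1647]
orientation: [-125.4, 84.9, 18.9]
force: [-0.4, 0.4, -3.6]
opening: 0.0323
```

Call:
arm_command:
  commands: [0, 0, 0, -10.5, 0, 0, 0, 0, -10.5, 0, 0, 0, 0, -10.5, 0, 0, 0, 0, -10.5, 0, 0, 0, 0, -10.5, 0]

```text
clock: 10.4
tool_pos: [0.4631, 0.3099, 0.1574]
orientation: [178.4, 85.6, 16.4]
force: [0.0, -0.1, -3.1]
opening: 0.0325
```

Call:
arm_command:
  commands: [0, 0, 0, -10.5, 0, 0, 0, 0, -10.5, 0, 0, 0, 0, -10.5, 0, 0, 0, 0, -10.5, 0, 0, 0, 0, -10.5, 0]

```text
clock: 11.02
tool_pos: [0.4557, 0.3081, 0.1493]
orientation: [120.1, 86.3, 11.8]
force: [0.1, -0.6, -3.2]
opening: 0.0322
```

```bash
python3 -c "
from h import *
to(.525,.09,.17);print(get_obs()['joint_pos'])"
```

```text
t 11.03 tcp [0.4557 0.3081 0.1493] jaw -108.2 xdir [ 0.0633  0.0132 -0.9979] F [ 0.1 -0.6 -3.2] open 0.0322
need xyz mm [-19.1 135.3 184.8]
[ 56.35600235  10.54015101 -25.48385341   3.32775705 -51.38045997
  13.36876628]
```

Call:
arm_command:
  commands: [-8, 0, 0, -9, 0, -8, 0, 0, -9, 0, -8, 14, 44, 0, 0, -6, 14, 44, 0, 0, -6, 14, 44, 0, 0]

```text
clock: 11.65
tool_pos: [0.49, 0.1747, 0.1793]
orientation: [94.9, 87.0, 5.9]
force: [0.7, -0.3, -2.9]
opening: 0.0324
```

Call:
arm_command:
  commands: [-2, 14, 44, 0, 0, -2, 10, 40, 0, 0, -2, 0, 0, 0, 0]

```text
clock: 12.02
tool_pos: [0.5122, 0.087, 0.1825]
orientation: [93.5, 87.4, 4.5]
force: [-0.9, 0.2, -2.7]
opening: 0.0323
```

```bash
python3 - <<'E'
from h import *
to(.53,.09,.12)
w=snapshot("wrist");cv2.imwrite("pics/c5.png",tile(w["frame"],160,120,2.5,800,600))
s=snapshot("scene"); print(proj(w,(.576,.09,.1)))
E
```

```text
t 12.03 tcp [0.5122 0.087  0.1825] jaw -89.0 xdir [ 0.0447  0.0035 -0.999 ] F [-0.9  0.2 -2.7] open 0.0323
need xyz mm [63.3 15.  -2.6]
[316.36102528 150.32530597]
```

View pics/c5.png

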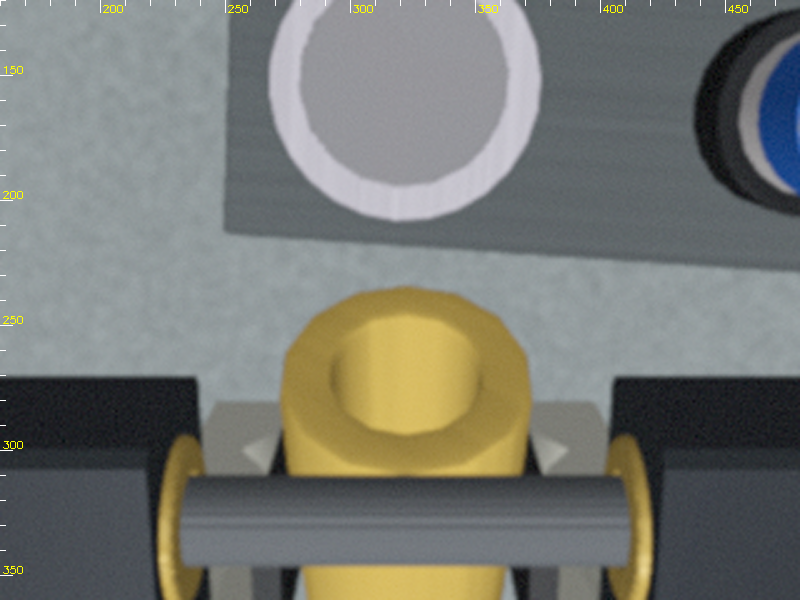

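Picture 8 (wrist): the sleeve's rim is at u 272–372 with centre v 272. The pedestal top is at (322,152), in line with the jaws (predicted u 316, so its y is about 0.087).

```bash
python3 - <<'E'
from h import *
w=snapshot("wrist");o,R=st();solve(w,R,o["tool_pos"],99.6,272.3,.75);solve(w,R,o["tool_pos"],100,272.3,.74)
print("ped from wrist",atz(w,322,152,.1))
E
```

```text
t 12.18 tcp [0.5126 0.0894 0.1831] jaw -88.9 xdir [ 0.0463  0.0043 -0.9989] F [-0.1  0.4 -2.5] open 0.0321
th_tool 29.2 world tilt 31.9 centre up/fwd of tcp mm [18.4 -2.6] world [0.5091 0.0892 0.2014] low end [0.4836 0.0888 0.1856] cost 0.0
th_tool 28.4 world tilt 31.0 centre up/fwd of tcp mm [19.3 -2.7] world [0.509  0.0892 0.2023] low end [0.4833 0.0888 0.1868] cost 0.0
ped from wrist [0.57537449 0.08852387 0.1       ]
```

Call:
arm_command:
  commands: [40, 4, 0, 0, 0, 35, 4, 0, 0, 0, 8, 0, 0, 0, 0]

```text
clock: 12.55
tool_pos: [0.5245, 0.094, 0.0991]
orientation: [95.7, 87.2, 7.1]
force: [0.1, 0.0, -2.8]
opening: 0.032
```

```bash
python3 -c "
from h import *
to(.5245,.089,.090)"
```

```text
t 12.55 tcp [0.5245 0.094  0.0991] jaw -88.6 xdir [ 0.0481  0.006  -0.9988] F [ 0.1  0.  -2.8] open 0.032
need xyz mm [ 9.1 -0.5  5. ]
```

Call:
arm_command:
  commands: [8, 0, 4, 0, 0, 4, 0, 1, 0, 0, 4, 0, 0, 0, 0]

```text
clock: 12.92
tool_pos: [0.526, 0.0906, 0.0841]
orientation: [96.3, 87.1, 7.8]
force: [0.0, -0.7, -3.3]
opening: 0.0322
```

Call:
arm_command:
  commands: [5, 0, 0, 0, 0, 5, 0, 0, 0, 0]

```text
clock: 13.18
tool_pos: [0.5273, 0.0907, 0.0762]
orientation: [96.6, 86.9, 8.1]
force: [-6.2, -1.0, 10.1]
opening: 0.0321
```

```bash
python3 -c "
from h import *
to(.5245,.089,.070);w=snapshot('wrist');o=get_obs();fit(w,0,o['tool_pos'])"
```

```text
t 13.18 tcp [0.5273 0.0907 0.0762] jaw -88.4 xdir [ 0.0527  0.0075 -0.9986] F [-6.2 -1.  10.1] open 0.0321
need xyz mm [ 6.  -3.2  1.6]
blobs [[271, 243, 103, 68, 5885]]
```

Call:
arm_command:
  commands: [5, -1, 1, 0, 0, 5, -1, 1, 0, 0, 5, -1, 0, 0, 0]

```text
clock: 13.6
tool_pos: [0.5278, 0.0903, 0.0658]
orientation: [98.8, 86.5, 10.4]
force: [-7.6, -0.7, 12.5]
opening: 0.0325
```

```bash
python3 -c "
from h import *
to(.5245,.089,.060);w=snapshot('wrist');o=get_obs();fit(w,0,o['tool_pos']);print(get_obs()['moment'])"
```

```text
t 13.6 tcp [0.5278 0.0903 0.0658] jaw -88.3 xdir [ 0.0606  0.0112 -0.9981] F [-7.6 -0.7 12.5] open 0.0325
need xyz mm [ 5.6 -3.7  1.2]
blobs [[269, 260, 107, 51, 4140], [280, 347, 84, 28, 1533]]
[0.94343788 2.32342951 0.07373227]
```

Call:
arm_command:
  commands: [5, 0, 1, 0, 0, 4, 4, 0, 0, 0, 2, 6, 0, 0, 0]

```text
clock: 14.02
tool_pos: [0.5318, 0.0888, 0.0555]
orientation: [99.8, 87.0, 11.4]
force: [-18.2, 9.1, 3.7]
opening: 0.0325
```

```bash
cat >> h.py <<'E'
def tilt2(ths=range(40,100,8),up=.019,fwd=-.0026):
    o,R=st();w=snapshot("wrist");tcp=o["tool_pos"];fit(w,R,tcp);c=tcp-up*R[:,0]
    x=o["tool_pos"]-.019*R[:,0]; print("g,e mm",round((.5495-x[0])*1000,1),round((x[2]-.1)*1000,1))
    for th in ths:
        ax=np.cos(np.radians(th))*R[:,1]-np.sin(np.radians(th))*R[:,0]
        A,B=model(w,c,ax,R[:,2],.033,.027)
        print(th,"world %.0f"%np.degrees(np.arcsin(ax[2])),"B u %.0f-%.0f v %.0f-%.0f"%(*np.sort(B[:,0])[[0,-1]],*np.sort(B[:,1])[[0,-1]]))
    return w
E
python3 -c "
from h import *
tilt2()"
```

```text
t 14.03 tcp [0.5318 0.0888 0.0555] jaw -88.4 xdir [ 0.0519  0.0105 -0.9986] F [-18.2   9.1   3.7] open 0.0325
blobs [[278, 289, 87, 22, 1305]]
g,e mm 18.7 -25.5
40 world 43 B u 267-368 v 239-328
48 world 51 B u 266-369 v 245-342
56 world 59 B u 265-369 v 252-356
64 world 67 B u 265-370 v 262-368
72 world 75 B u 265-370 v 273-379
80 world 83 B u 265-370 v 285-387
88 world 89 B u 265-370 v 299-394
96 world 81 B u 265-369 v 313-399
```

The silhouette gives about 85° and the contact geometry about 86°. One more small push, then back off and raise.

Call:
arm_command:
  commands: [0, 4, 0, 0, 0, 0, 4, 0, 0, 0]

```text
clock: 14.32
tool_pos: [0.5331, 0.0888, 0.0543]
orientation: [101.3, 87.6, 12.8]
force: [-17.3, 8.3, 5.0]
opening: 0.0324
```

```bash
python3 -c "
from h import *
tilt2(range(80,100,4))"
```

```text
t 14.32 tcp [0.5331 0.0888 0.0543] jaw -88.5 xdir [ 0.0408  0.0093 -0.9991] F [-17.3   8.3   5. ] open 0.0324
blobs [[288, 296, 68, 15, 779]]
g,e mm 17.2 -26.7
80 world 82 B u 265-370 v 285-387
84 world 86 B u 265-370 v 292-391
88 world 89 B u 265-369 v 299-394
92 world 86 B u 265-369 v 306-397
96 world 82 B u 265-369 v 313-399
```

Call:
arm_command:
  commands: [0, -15, 0, 0, 0, -40, 0, 0, 0, 0, -40, 0, 0, 0, 0, -5, 0, 0, 0, 0]

```text
clock: 14.88
tool_pos: [0.5123, 0.0872, 0.1403]
orientation: [101.1, 87.6, 12.6]
force: [0.2, 0.6, -3.7]
opening: 0.0326
```

```bash
python3 -c "
from h import *
to(.5765,.089,.13)"
```

```text
t 14.88 tcp [0.5123 0.0872 0.1403] jaw -88.6 xdir [ 0.0401  0.009  -0.9992] F [ 0.2  0.6 -3.7] open 0.0326
need xyz mm [12.9 63.7 -0.1]
```

Call:
arm_command:
  commands: [0, 30, 0, 0, 0, 0, 30, 0, 0, 0, 0, 3, 0, 0, 0]

```text
clock: 15.25
tool_pos: [0.575, 0.0885, 0.1421]
orientation: [102.8, 87.6, 14.2]
force: [-0.5, -0.2, -3.8]
opening: 0.0324
```

```bash
python3 - <<'E'
from h import *
to(.5765,.089,.115)
a=snapshot("scene");b=snapshot("side");w=snapshot("wrist")
im=np.hstack([tile(a["frame"],310,190,4,400,400),tile(b["frame"],255,190,4,400,400)])
cv2.imwrite("pics/c6.png",im)
E
```

```text
t 15.25 tcp [0.575  0.0885 0.1421] jaw -88.6 xdir [ 0.0407  0.0103 -0.9991] F [-0.5 -0.2 -3.8] open 0.0324
need xyz mm [27.1  0.4 -0.3]
```

View pics/c6.png

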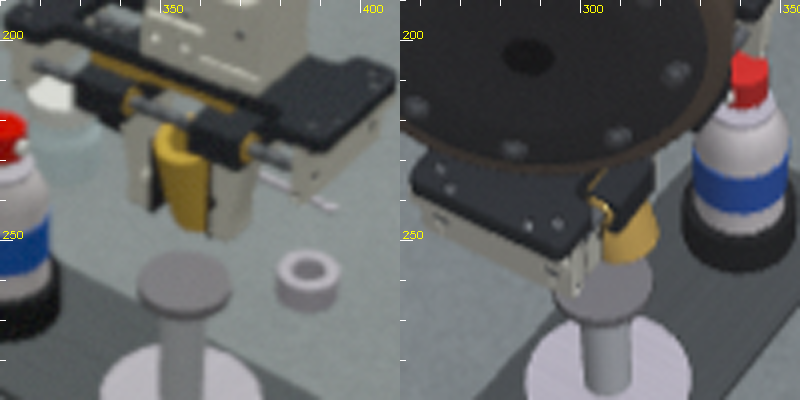

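Picture 9: the sleeve hangs upright over the pedestal. Its bottom edge is at scene (356.5,247.5) and side about (310.5,255), and the pedestal top is at scene (356,260). I'll check the bottom's height by projection.

```bash
python3 - <<'E'
from h import *
a=snapshot("scene");b=snapshot("side");o,R=st();c=o["tool_pos"]-.019*R[:,0]
for dz in (-33,-30,-26,-22,-18):
    for s in (a,b):
        P=np.array([proj(s,c+np.array([.017*np.cos(t),.017*np.sin(t),dz/1000])) for t in np.linspace(0,6.28,60)])
        print(dz,"low px v %.1f, u %.1f-%.1f"%(P[:,1].max(),P[:,0].min(),P[:,0].max()),end=" | ")
    print()
m=sleeve_mask(a)[215:252,345:366]; print("scene yellow rows",[(r+215,np.nonzero(m[r])[0].min()+345,np.nonzero(m[r])[0].max()+345) for r in range(0,37,4) if m[r].any()], np.nonzero(m.any(1))[0].max()+215)
m=sleeve_mask(b)[235:262,300:325]; print("side max row",np.nonzero(m.any(1))[0].max()+235)
E
```

```text
t 15.5 tcp [0.5732 0.0884 0.1427] jaw -88.5 xdir [ 0.0402  0.0103 -0.9991] F [-0.   0.1 -4. ] open 0.0323
-33 low px v 253.4, u 349.6-365.5 | -33 low px v 257.3, u 298.0-315.3 | 
-30 low px v 252.3, u 349.6-365.6 | -30 low px v 256.3, u 297.9-315.3 | 
-26 low px v 250.8, u 349.7-365.6 | -26 low px v 255.0, u 297.8-315.2 | 
-22 low px v 249.3, u 349.7-365.7 | -22 low px v 253.7, u 297.7-315.2 | 
-18 low px v 247.8, u 349.7-365.8 | -18 low px v 252.3, u 297.6-315.1 | 
scene yellow rows [(215, np.int64(363), np.int64(365)), (223, np.int64(349), np.int64(357)), (227, np.int64(349), np.int64(358)), (231, np.int64(350), np.int64(362)), (235, np.int64(351), np.int64(362)), (239, np.int64(352), np.int64(362)), (243, np.int64(354), np.int64(361))] 246
side max row 255
```

The views disagree by a few mm in a way that fits a residual lean of about 10° (bottom toward -x). Pressing gently on the pedestal will square it. I'll aim a few mm toward +x and lower in small steps, watching the force.

Call:
arm_command:
  commands: [12, 5, 0, 0, 0, 8, 0, 0, 0, 0, 4, 0, 0, 0, 0]

```text
clock: 15.88
tool_pos: [0.5785, 0.0889, 0.1174]
orientation: [103.3, 87.6, 14.8]
force: [-0.6, -0.2, -2.3]
opening: 0.0323
```

Call:
arm_command:
  commands: [3, 0, 0, 0, 0, 3, 0, 0, 0, 0]

```text
clock: 16.12
tool_pos: [0.5785, 0.0889, 0.1107]
orientation: [103.1, 87.6, 14.6]
force: [0.2, 0.7, -3.4]
opening: 0.0323
```

```bash
python3 -c "
from h import *
to(.578,.0885,.11)"
```

```text
t 16.12 tcp [0.5785 0.0889 0.1107] jaw -88.5 xdir [ 0.0398  0.0104 -0.9992] F [ 0.2  0.7 -3.4] open 0.0323
need xyz mm [ 0.6 -0.6  0.4]
```

Call:
arm_command:
  commands: [2.5, 0, 0, 0, 0, 2.5, 0, 0, 0, 0]

```text
clock: 16.38
tool_pos: [0.579, 0.089, 0.1072]
orientation: [102.4, 87.6, 13.9]
force: [-12.8, 1.0, 25.1]
opening: 0.0323
```

Call:
arm_command:
  commands: [2.5, 0, 0, 0, 0]

```text
clock: 16.5
tool_pos: [0.5791, 0.0889, 0.1072]
orientation: [101.8, 87.6, 13.4]
force: [-13.4, 0.6, 24.6]
opening: 0.0327
```

Call:
arm_command:
  commands: [-1.5, 0, 0, 0, 0, 0, 0, 0, 0, 55, 0, 0, 0, 0, 55, 0, 0, 0, 0, 55, 0, 0, 0, 0, 55]

```text
clock: 17.12
tool_pos: [0.5804, 0.0894, 0.1101]
orientation: [102.1, 87.3, 13.7]
force: [-0.3, 0.8, 0.3]
opening: 0.048
```

```bash
python3 - <<'E'
from h import *
st();a=snapshot("scene");b=snapshot("side");w=snapshot("wrist")
im=np.vstack([np.hstack([tile(a["frame"],310,190,4,400,300),tile(b["frame"],255,190,4,400,300)]),tile(w["frame"],120,150,2,800,300)])
cv2.imwrite("pics/c7.png",im)
E
```

```text
t 17.12 tcp [0.5804 0.0894 0.1101] jaw -88.4 xdir [ 0.0449  0.011  -0.9989] F [-0.3  0.8  0.3] open 0.048
```

View pics/c7.png

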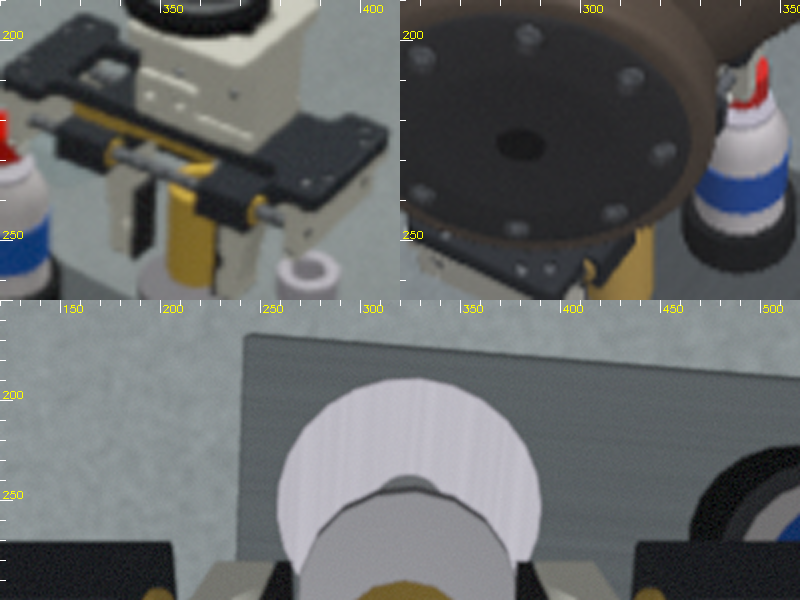

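Picture 10: the sleeve stands upright on the pedestal (scene 358,245, vertical edges), with zero contact force. I'll open wide, rise, go over the cap with the fingers shut, and measure the sleeve on the way.

Call:
arm_command:
  commands: [0, -2, 0, 0, 80, 0, 0, 0, 0, 80, -40, 0, 0, 0, 80, -45, 0, 0, 0, 80, 0, 0, 44, 0, 0]

```text
clock: 17.9
tool_pos: [0.5756, 0.0453, 0.1965]
orientation: [100.6, 87.4, 12.4]
force: [-0.1, -1.0, -1.0]
opening: 0.0647
```

Call:
arm_command:
  commands: [0, 0, 44, 0, 0, 0, 0, 40, 0, 0, 0, 0, 0, 0, 0, 0, 0, 0, 0, 0]

```text
clock: 18.4
tool_pos: [0.5781, -0.0425, 0.197]
orientation: [100.9, 87.3, 12.6]
force: [-0.2, -0.1, 0.8]
opening: 0.0258
```

```bash
cat >> h.py <<'E'
def red(s):
    h=cv2.cvtColor(s["frame"],cv2.COLOR_BGR2HSV);return cv2.inRange(h,(0,130,80),(6,255,255))|cv2.inRange(h,(174,130,80),(180,255,255))
def box(m,x,y,w,h):
    n,l,s,c=cv2.connectedComponentsWithStats(m[y:y+h,x:x+w]); i=1+np.argmax(s[1:,4]); r=s[i].copy(); r[0]+=x;r[1]+=y; return r.tolist()
E
python3 - <<'E'
from h import *
to(.5705,-.0405,.16)
a=snapshot("scene");b=snapshot("side");w=snapshot("wrist");cv2.imwrite("pics/c8.png",np.vstack([np.hstack([tile(a["frame"],280,190,4,400,300),tile(b["frame"],255,190,4,400,300)]),tile(w["frame"],120,150,2,800,300)]))
for s,n,bx in ((a,"scene",(330,200,50,75)),(b,"side",(285,190,45,80))):
    print(n,"sleeve",box(sleeve_mask(s),*bx))
    P=np.array([proj(s,(.5755+.017*np.cos(t),.089+.017*np.sin(t),z)) for t in np.linspace(0,6.28,40) for z in (.1,.16)])
    print(" model at .5755,.089",P.min(0),P.max(0))
    print(n,"red",box(red(s),295,190,60,50)if red(s)[190:240,295:355].any() else None)
E
```

```text
t 18.4 tcp [ 0.5781 -0.0425  0.197 ] jaw -88.3 xdir [ 0.0459  0.0103 -0.9989] F [-0.2 -0.1  0.8] open 0.0258
need xyz mm [36.6 -9.3 -1.9]
scene sleeve [352, 230, 16, 32, 420]
 model at .5755,.089 [348.83003108 232.74478771] [365.50138683 264.67276132]
scene red [305, 218, 12, 13, 118]
side sleeve [301, 237, 17, 31, 471]
 model at .5755,.089 [295.60738623 233.13702547] [314.08345335 265.99706342]
side red [334, 203, 13, 14, 139]
```

View pics/c8.png

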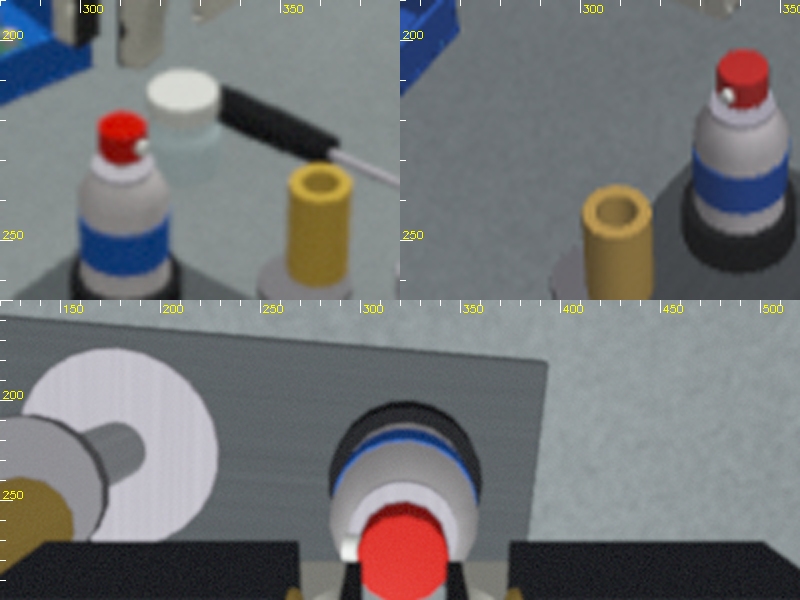

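Picture 11: the sleeve stands at scene (360,246), side (309.5,252), upright but off-centre toward -x. The cap is centred between the fingers in the wrist view (322,275). I'll quantify the sleeve's offset from the pedestal before pressing.

```bash
python3 - <<'E'
from h import *
from scipy.optimize import least_squares
a=snapshot("scene");b=snapshot("side")
p,r=tri((a,360,235),(b,309.3,242.8));print("sleeve top",p,r)
M={}
for s,n,bx in ((a,"scene",(330,200,50,75)),(b,"side",(285,190,45,80))):
    x,y,w,h,_=box(sleeve_mask(s),*bx);M[n]=(s,np.array([x-.5+.5,y,x+w,y+h],float))
def f(q):
    out=[]
    for s,bb in M.values():
        P=np.array([proj(s,(q[0]+.017*np.cos(t),q[1]+.017*np.sin(t),z)) for t in np.linspace(0,6.28,40) for z in (.1,.16)])
        out+=list((P.min(0)+P.max(0))/2-(bb[:2]+bb[2:])/2)
    return out
r=least_squares(f,[.57,.09]);print("sleeve xy fit",r.x,"res px",np.round(r.fun,1))
E
```

```text
sleeve top [0.56421353 0.08869371 0.15882761] [[0.3, 0.4], [0.2, -0.5]]
sleeve xy fit [0.56416303 0.08954683] res px [ 0.4  0.2  0.1 -0.5]
```

The sleeve is about 11.5 mm off the pedestal's middle, right at the limit. I'll regrasp it and shift it by +11.5 mm in x.

Call:
arm_command:
  commands: [0, -4, -44, 0, 100, 0, -4, -44, 0, 100, 0, -5, -44, 0, 100, 0, -4, 0, 0, 100, 0, 0, 0, 0, 100]

```text
clock: 19.27
tool_pos: [0.5562, 0.096, 0.1971]
orientation: [100.6, 87.3, 12.6]
force: [-0.2, 0.2, 0.1]
opening: 0.0501
```

```bash
python3 -c "
from h import *
to(.5645,.089,.123)"
```

```text
t 19.27 tcp [0.5562 0.096  0.1971] jaw -88.0 xdir [ 0.0458  0.0103 -0.9989] F [-0.2  0.2  0.1] open 0.0501
need xyz mm [74.3  4.6  7.9]
```

Call:
arm_command:
  commands: [0, 5, 8, 0, 100, 0, 0, 0, 0, 100, 0, 0, 0, 0, 100]

```text
clock: 19.65
tool_pos: [0.5623, 0.0859, 0.1972]
orientation: [100.4, 87.3, 12.3]
force: [-0.0, -0.2, 0.2]
opening: 0.0802
```

```bash
python3 -c "
from h import *
to(.5645,.089,.123)"
```

```text
t 19.65 tcp [0.5623 0.0859 0.1972] jaw -88.1 xdir [ 0.0458  0.0099 -0.9989] F [-0.  -0.2  0.2] open 0.0802
need xyz mm [74.3 -1.1 -2.4]
```

Call:
arm_command:
  commands: [35, -1, -2, 0, 100, 32, 0, 0, 0, 100, 4, 0, 0, 0, 100, 0, 0, 0, 0, 100]

```text
clock: 20.15
tool_pos: [0.5661, 0.0872, 0.1264]
orientation: [100.5, 87.2, 12.2]
force: [-0.2, 0.1, 0.2]
opening: 0.0877
```

```bash
python3 -c "
from h import *
to(.5645,.089,.123)"
```

```text
t 20.15 tcp [0.5661 0.0872 0.1264] jaw -88.3 xdir [ 0.0485  0.0105 -0.9988] F [-0.2  0.1  0.2] open 0.0877
need xyz mm [ 3.3 -1.7 -1.8]
```

Call:
arm_command:
  commands: [3, -2, -2, 0, 45, 0, 0, 0, 0, 45, 0, 0, 0, 0, 0, 0, 0, 0, 0, 0, 0, 0, 0, 0, 0]

```text
clock: 20.78
tool_pos: [0.5657, 0.09, 0.1266]
orientation: [101.6, 86.9, 13.4]
force: [0.1, 0.2, 0.4]
opening: 0.0431
```

Call:
arm_command:
  commands: [0, 0, 0, 0, 0, 0, 0, 0, 0, 0]

```text
clock: 21.02
tool_pos: [0.5657, 0.0899, 0.1268]
orientation: [101.4, 86.9, 13.2]
force: [-0.2, -0.3, -0.6]
opening: 0.0322
```

```bash
python3 -c "
from h import *
to(.5757,.089,.123)"
```

```text
t 21.02 tcp [0.5657 0.0899 0.1268] jaw -88.2 xdir [ 0.0533  0.0125 -0.9985] F [-0.2 -0.3 -0.6] open 0.0322
need xyz mm [4.3 9.7 1.2]
```

Call:
arm_command:
  commands: [-8, 0, 0, 0, 0, 0, 12, 0, 0, 0, 0, 0, 0, 0, 0]

```text
clock: 21.4
tool_pos: [0.5772, 0.0901, 0.1351]
orientation: [101.6, 87.0, 13.3]
force: [0.0, 0.1, -3.1]
opening: 0.0325
```

```bash
python3 -c "
from h import *
to(.5770,.089,.1268)"
```

```text
t 21.4 tcp [0.5772 0.0901 0.1351] jaw -88.2 xdir [ 0.0515  0.0122 -0.9986] F [ 0.   0.1 -3.1] open 0.0325
need xyz mm [ 8.3 -0.7  1.1]
```

Call:
arm_command:
  commands: [4, 0, 1, 0, 0, 3, 0, 0, 0, 0]

```text
clock: 21.65
tool_pos: [0.5773, 0.0889, 0.1272]
orientation: [101.7, 87.0, 13.4]
force: [0.1, -0.5, -2.3]
opening: 0.0327
```

Call:
arm_command:
  commands: [2, 0, 0, 0, 0]

```text
clock: 21.78
tool_pos: [0.5775, 0.0888, 0.1266]
orientation: [100.8, 87.0, 12.6]
force: [-9.9, -0.1, 23.9]
opening: 0.0321
```

Call:
arm_command:
  commands: [-1, 0, 0, 0, 0, 0, 0, 0, 0, 55, 0, 0, 0, 0, 80, 0, 0, 0, 0, 100, 0, 0, 0, 0, 100]

```text
clock: 22.4
tool_pos: [0.5781, 0.089, 0.1282]
orientation: [100.8, 86.9, 12.6]
force: [0.2, -0.6, 1.0]
opening: 0.0672
```

Call:
arm_command:
  commands: [-35, 0, 0, 0, 100, -35, 0, 0, 0, 100, 0, 0, 44, 0, 0, 0, 0, 44, 0, 0, 0, 0, 40, 0, 0]

```text
clock: 23.02
tool_pos: [0.5791, -0.0405, 0.1992]
orientation: [99.9, 86.8, 12.0]
force: [0.8, -0.2, -0.2]
opening: 0.0635
```

Call:
arm_command:
  commands: [0, 0, 0, 0, 0, 0, 0, 0, 0, 0, 0, 0, 0, 0, 0, 0, 0, 0, 0, 0]

```text
clock: 23.52
tool_pos: [0.579, -0.0414, 0.199]
orientation: [99.9, 86.9, 11.9]
force: [0.5, -0.3, -1.0]
opening: 0.0232
```

```bash
cat >> h.py <<'E'
def where():
    from scipy.optimize import least_squares
    M=[]
    for n,bx in (("scene",(330,200,50,75)),("side",(285,190,45,80))):
        s=snapshot(n);x,y,w,h,_=box(sleeve_mask(s),*bx);M.append((s,np.array([x,y,x+w,y+h],float)));print(n,x,y,w,h,"red",box(red(s),295,190,60,50) if red(s)[190:240,295:355].any() else None)
    def f(q):
        out=[]
        for s,bb in M:
            P=np.array([proj(s,(q[0]+.017*np.cos(t),q[1]+.017*np.sin(t),z)) for t in np.linspace(0,6.28,40) for z in (.1,.16)])
            out+=list((P.min(0)+P.max(0))/2-(bb[:2]+bb[2:])/2)
        return out
    r=least_squares(f,[.57,.09]);print("sleeve xy",r.x,"res px",np.round(r.fun,1))
E
python3 - <<'E'
from h import *
to(.5705,-.0405,.16);where()
E
```

```text
t 23.52 tcp [ 0.579  -0.0414  0.199 ] jaw -88.0 xdir [ 0.0536  0.0113 -0.9985] F [ 0.5 -0.3 -1. ] open 0.0232
need xyz mm [ 38.5 -10.6  -0.8]
scene 349 234 16 31 red [305, 218, 12, 13, 117]
side 296 235 17 31 red [334, 203, 13, 14, 139]
sleeve xy [0.57608823 0.09032725] res px [ 0.5 -0.4 -0.3 -0.6]
```

Sleeve now at (0.576, 0.090), centred and let go; the cap is still up. Now the cap: the fingers are shutting, and I approach to just above it.

Call:
arm_command:
  commands: [15, -6, 0, 0, 0, 15, -5, 0, 0, 0, 14, 0, 0, 0, 0, 0, 0, 0, 0, 0]

```text
clock: 24.12
tool_pos: [0.5686, -0.0405, 0.1504]
orientation: [100.5, 87.0, 12.5]
force: [0.3, 0.2, 0.5]
opening: 0.0005
```

```bash
python3 - <<'E'
from h import *
to(.5705,-.041,.144)
w=snapshot("wrist");print("red",box(red(w),200,150,240,180));print(proj(w,(.5705,-.041,.144)),[proj(w,(.5705+.014*np.cos(t),-.041+.014*np.sin(t),.144)).round() .tolist() for t in (0,1.57,3.14,4.71)])
E
```

```text
t 24.12 tcp [ 0.5686 -0.0405  0.1504] jaw -88.0 xdir [ 0.0518  0.0115 -0.9986] F [0.3 0.2 0.5] open 0.0005
need xyz mm [6.5 1.5 0.6]
red [301, 255, 47, 55, 1032]
[319.95163323 286.81517606] [[321.0, 257.0], [289.0, 286.0], [319.0, 316.0], [351.0, 288.0]]
```

Call:
arm_command:
  commands: [4, 1, 0, 0, 0, 3, 0, 0, 0, 0, 3, 0, 0, 0, 0]

```text
clock: 24.55
tool_pos: [0.5716, -0.0402, 0.142]
orientation: [100.1, 86.8, 12.1]
force: [-3.6, 0.3, 5.3]
opening: 0.0003
```

Call:
arm_command:
  commands: [2, 0, 0, 0, 0, 2, 0, 0, 0, 0]

```text
clock: 24.8
tool_pos: [0.5716, -0.0402, 0.139]
orientation: [99.9, 86.8, 11.9]
force: [-4.2, 1.0, 8.6]
opening: 0.0005
```

Call:
arm_command:
  commands: [2, 0, 0, 0, 0, 2, 0, 0, 0, 0]

```text
clock: 25.05
tool_pos: [0.5717, -0.0403, 0.1373]
orientation: [99.3, 86.7, 11.4]
force: [-8.7, 2.6, 19.8]
opening: 0.0
```

Call:
arm_command:
  commands: [2, 0, 0, 0, 0]

```text
clock: 25.18
tool_pos: [0.5717, -0.0403, 0.1373]
orientation: [99.0, 86.7, 11.1]
force: [-9.6, 3.2, 21.5]
opening: 0.0006
```

The cap is at its stop (20 N, no more travel, tip 137.3 mm). I'll hold briefly, rise, then check the sleeve.

Call:
arm_command:
  commands: [0.5, 0, 0, 0, 0, -15, 0, 0, 0, 0, -25, 0, 0, 0, 0, -20, 0, 0, 0, 0, 0, 0, 0, 0, 0]

```text
clock: 25.8
tool_pos: [0.569, -0.0409, 0.2022]
orientation: [98.9, 86.5, 11.0]
force: [1.0, 0.4, -0.3]
opening: 0.0003
```

```bash
python3 - <<'E'
from h import *
to(.5757,.0895,.2);where()
E
```

```text
t 25.8 tcp [ 0.569  -0.0409  0.2022] jaw -87.8 xdir [ 0.0605  0.0118 -0.9981] F [ 1.   0.4 -0.3] open 0.0003
need xyz mm [   4.1   11.4 -130. ]
scene 349 234 16 31 red [305, 218, 12, 13, 118]
side 296 235 17 31 red [334, 203, 13, 14, 139]
sleeve xy [0.57608823 0.09032725] res px [ 0.5 -0.4 -0.3 -0.6]
```

The cap is back up (same red box as before) and the sleeve is unmoved. Going back to take the sleeve.

Call:
arm_command:
  commands: [0, 1, -44, 0, 100, 0, 1, -44, 0, 100, 0, 1, -43, 0, 100, 0, 0, 0, 0, 100, 0, 0, 0, 0, 100]

```text
clock: 26.52
tool_pos: [0.5638, 0.0924, 0.1961]
orientation: [97.8, 87.1, 9.8]
force: [-0.7, 0.1, 0.8]
opening: 0.0448
```

Call:
arm_command:
  commands: [0, 0, 0, 0, 100, 0, 0, 0, 0, 100]

```text
clock: 26.78
tool_pos: [0.5635, 0.0909, 0.1954]
orientation: [97.4, 87.2, 9.3]
force: [0.1, 0.5, 0.7]
opening: 0.0652
```

```bash
python3 -c "
from h import *
to(.577,.0900,.124)"
```

```text
t 26.77 tcp [0.5635 0.0909 0.1954] jaw -88.1 xdir [ 0.0485  0.0079 -0.9988] F [0.1 0.5 0.7] open 0.0652
need xyz mm [72.  10.   1.8]
```

Call:
arm_command:
  commands: [0, 5, 1, 0, 100, 0, 5, 1, 0, 100, 35, 0, 0, 0, 100, 32, 0, 0, 0, 100, 3, 0, 0, 0, 100]

```text
clock: 27.4
tool_pos: [0.58, 0.0882, 0.1259]
orientation: [98.0, 87.0, 9.8]
force: [-0.2, 0.1, 0.6]
opening: 0.0877
```

```bash
python3 -c "
from h import *
to(.577,.0900,.124)"
```

```text
t 27.4 tcp [0.58   0.0882 0.1259] jaw -88.2 xdir [ 0.0517  0.0089 -0.9986] F [-0.2  0.1  0.6] open 0.0877
need xyz mm [ 1.7 -3.  -1.8]
```

Call:
arm_command:
  commands: [2, -3, -2, 0, 50, 0, 0, 0, 0, 45, 0, 0, 0, 0, 20, 0, 0, 0, 0, 0, 0, 0, 0, 0, 0]

```text
clock: 28.02
tool_pos: [0.579, 0.0911, 0.1278]
orientation: [99.0, 86.7, 10.8]
force: [0.4, 0.2, -0.9]
opening: 0.0431
```

Call:
arm_command:
  commands: [0, 0, 0, 0, 0, 0, 0, 0, 0, 0]

```text
clock: 28.28
tool_pos: [0.5791, 0.0909, 0.1281]
orientation: [98.8, 86.7, 10.6]
force: [0.3, -0.2, -0.6]
opening: 0.0326
```

```bash
python3 -c "
from h import *
st();a=snapshot('scene');b=snapshot('side');print(atz(a,259.2,203.5,.02),proj(a,(.4535,-.3095,.02)),proj(b,(.4535,-.3095,.02)))"
```

```text
t 28.27 tcp [0.5791 0.0909 0.1281] jaw -88.2 xdir [ 0.0572  0.0107 -0.9983] F [ 0.3 -0.2 -0.6] open 0.0326
[ 0.45747156 -0.30804581  0.02      ] [259.79337534 202.64670544] [431.80311562 193.37660417]
```

The sleeve is gripped (bottom 28 mm below the tip). I'll refine the stub position by fitting its silhouette in both cameras.

```bash
python3 - <<'E'
from h import *
from scipy.optimize import least_squares
obs=[]
for n,(x,y,w,h) in (("scene",(245,175,30,35)),("side",(420,165,30,35))):
    s=snapshot(n);im=s["frame"].astype(float);hs=cv2.cvtColor(s["frame"],cv2.COLOR_BGR2HSV)
    m=((hs[...,1]<60)&(hs[...,2]>110)).astype(np.uint8); m2=np.zeros_like(m);m2[y:y+h,x:x+w]=m[y:y+h,x:x+w]
    k,l,st_,c=cv2.connectedComponentsWithStats(m2);i=1+np.argmax(st_[1:,4]);print(n,st_[i].tolist(),c[i]);ys,xs=np.nonzero(l==i)
    rows=[(r,xs[ys==r].mean()+.5*0) for r in range(ys.min()+3,ys.max()-1)]
    obs.append((s,rows,ys.min())); print([(int(r),round(float(u),1)) for r,u in rows][::3])
def f(q):
    out=[]
    for s,rows,top in obs:
        A=np.array([proj(s,(q[0],q[1],z)) for z in np.linspace(.02,.07,20)])
        out+=[np.interp(r,A[::-1,1],A[::-1,0])-u for r,u in rows]
        T=min(proj(s,(q[0]+.0045*np.cos(t),q[1]+.0045*np.sin(t),.07))[1] for t in np.linspace(0,6.28,20)); out+=[3*(T-top)]
    return out
r=least_squares(f,[.453,-.31]);print("stub",r.x,"rms",np.sqrt(np.mean(r.fun**2)),"tops",[x for x in np.round(r.fun,1)][len(obs[0][1])],np.round(r.fun,1)[-1])
E
```

```text
scene [245, 175, 29, 11, 171] [254.52631579 178.29824561]
[(178, 255.0), (181, 251.0)]
side [431, 165, 19, 12, 120] [442.775 168.475]
[(168, 442.5), (171, 445.0), (174, 447.5)]
stub [ 0.43997196 -0.36058593] rms 4.632303275585231 tops 8.0 7.8
```

Call:
arm_command:
  commands: [-30, 0, 0, 0, 0, -30, 0, 0, 0, 0, 0, 0, 44, 0, 0, 0, 0, 44, 0, 0, 0, 0, 44, 0, 0]

```text
clock: 29.1
tool_pos: [0.5777, -0.042, 0.1853]
orientation: [99.6, 87.0, 11.6]
force: [0.6, 0.8, -2.1]
opening: 0.0325
```

```bash
cat > stub.py <<'E'
from h import *
from scipy.optimize import least_squares
obs=[]
for n,(x,y,w,h) in (("scene",(250,180,18,26)),("side",(426,172,18,24))):
    s=snapshot(n);g=s["frame"].min(2)[y:y+h,x:x+w].astype(int)
    m=(g>130).astype(np.uint8);k,l,S,c=cv2.connectedComponentsWithStats(m)
    c0={"scene":(259,195),"side":(434,186)}[n]; i=l[c0[1]-y,c0[0]-x];print(n,S[i].tolist(),"at",x,y,g.max(),g[c0[1]-y].tolist())
    ys,xs=np.nonzero(l==i);ys=ys+y;xs=xs+x
    obs.append((s,[(r,xs[ys==r].mean()) for r in range(ys.min()+2,ys.max()-1)],ys.min()))
def f(q):
    out=[]
    for s,rows,top in obs:
        A=np.array([proj(s,(q[0],q[1],z)) for z in np.linspace(.02,.07,20)])
        out+=[np.interp(r,A[::-1,1],A[::-1,0])-u for r,u in rows]
        T=min(proj(s,(q[0]+.0045*np.cos(t),q[1]+.0045*np.sin(t),.07))[1] for t in np.linspace(0,6.28,20)); out+=[2*(T-top)]
    return out
r=least_squares(f,[.453,-.31]);print("stub",r.x,"res",np.round(r.fun,1))
E
python3 stub.py; python3 -c "
from h import *
to(.4565,-.311,.18)"
```

```text
scene [5, 6, 6, 17, 75] at 250 180 195 [16, 16, 19, 32, 76, 119, 131, 135, 135, 135, 137, 108, 69, 63, 63, 60, 62, 65]
side [6, 5, 6, 18, 62] at 426 172 212 [73, 58, 58, 59, 85, 101, 113, 130, 141, 152, 153, 83, 57, 54, 48, 44, 44, 44]
stub [ 0.45229108 -0.31441635] res [ 0.5  0.6  0.7  0.3  0.4 -0.1  0.   0.1  0.2 -0.2  0.4 -0.   0.1 -1.6
  0.6  0.3  0.1 -0.1 -0.3 -0.6 -0.3 -0.5 -0.3 -0.5 -0.2 -0.5 -0.2  0.1
 -1.4]
t 29.2 tcp [ 0.5771 -0.0443  0.1848] jaw -88.2 xdir [ 0.0498  0.0097 -0.9987] F [-0.2  0.6 -2.8] open 0.0327
need xyz mm [  -3.8 -129.   262.8]
```

```bash
sed -i 's/g>130/g>98/' stub.py; python3 stub.py
```

```text
scene [4, 6, 8, 18, 114] at 250 180 195 [15, 17, 19, 27, 75, 118, 131, 133, 134, 134, 136, 104, 68, 64, 62, 62, 61, 61]
side [3, 5, 9, 19, 104] at 426 172 212 [73, 57, 58, 58, 84, 101, 113, 129, 142, 151, 153, 82, 56, 54, 49, 45, 46, 44]
stub [ 0.45424144 -0.31306798] res [-0.2  0.4  0.5  0.1  0.2  0.3 -0.1 -0.   0.1  0.1  0.2  0.3  0.4 -0.
 -0.7  0.1  0.4  0.2 -0.  -0.3 -0.5 -0.2  0.  -0.2 -0.4 -0.1  0.1 -0.1
 -0.3  0.1 -1.3]
```

Call:
arm_command:
  commands: [-1, -22, 44, 0, 0, -1, -22, 44, 0, 0, -1, -22, 44, 0, 0, -1, -22, 44, 0, 0, -1, -22, 44, 0, 0]

```text
clock: 29.92
tool_pos: [0.4752, -0.2639, 0.1808]
orientation: [101.2, 87.1, 13.8]
force: [-0.1, -0.7, -3.1]
opening: 0.0323
```

```bash
python3 - <<'E'
from h import *
to(.4560,-.3125,.14)
w=snapshot("wrist");cv2.imwrite("pics/c9.png",w["frame"]);print(proj(w,(.453,-.3125,.07)),proj(w,(.453,-.3125,.02)))
E
```

```text
t 29.93 tcp [ 0.4752 -0.2639  0.1808] jaw -87.5 xdir [ 0.0496  0.0121 -0.9987] F [-0.1 -0.7 -3.1] open 0.0323
need xyz mm [ 39.2 -23.4  48.1]
[385.89922228 275.39476882] [376.96187805 258.40606043]
```

Stub estimate is (0.4542, -0.313), so the TCP target over it is (0.457, -0.3125). I'll move above it, then use the last picture to check.

Call:
arm_command:
  commands: [10, -10, 24, 0, 0, 20, -10, 24, 0, 0, 20, 0, 0, 0, 0, 10, 0, 0, 0, 0, 0, 0, 0, 0, 0]

```text
clock: 30.6
tool_pos: [0.4586, -0.3145, 0.1171]
orientation: [101.9, 87.2, 14.5]
force: [0.3, 0.5, -2.4]
opening: 0.0323
```

```bash
python3 -c "
from h import *
to(.4572,-.3125,.112)"
```

```text
t 30.6 tcp [ 0.4586 -0.3145  0.1171] jaw -87.5 xdir [ 0.0478  0.0123 -0.9988] F [ 0.3  0.5 -2.4] open 0.0323
need xyz mm [ 5.  -1.6 -2. ]
```

Call:
arm_command:
  commands: [4, -2, -2, 0, 0, 0, 0, 0, 0, 0]

```text
clock: 30.85
tool_pos: [0.4577, -0.3118, 0.1139]
orientation: [100.9, 87.1, 13.6]
force: [-0.7, 0.0, -3.8]
opening: 0.0325
```

```bash
python3 - <<'E'
from h import *
to(.4572,-.3125,.112)
a=snapshot("scene");b=snapshot("side");o=get_obs();t=o["tool_pos"]
for s in (a,b):
    print("pred bottom ctr",proj(s,t+np.array([-.003,-.0006,-.028])).round(1),"stub top",proj(s,(.4542,-.313,.07)).round(1))
cv2.imwrite("pics/c10.png",np.hstack([tile(a["frame"],225,145,6,400,500),tile(b["frame"],400,130,6,400,500)]))
E
```

```text
t 30.85 tcp [ 0.4577 -0.3118  0.1139] jaw -87.4 xdir [ 0.0492  0.0119 -0.9987] F [-0.7  0.  -3.8] open 0.0325
need xyz mm [ 1.9 -0.6  0.7]
pred bottom ctr [256.6 181.5] stub top [257.2 186.6]
pred bottom ctr [436.2 172.4] stub top [435.5 177.6]
```

View pics/c10.png

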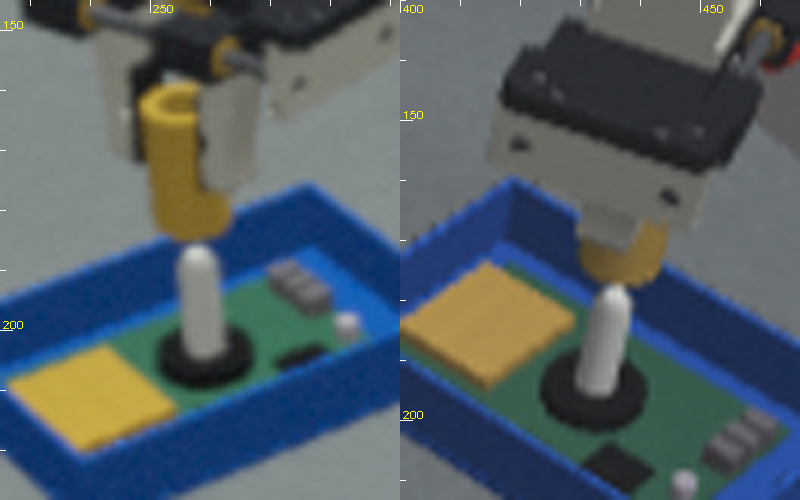

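Picture 12 (last): the sleeve's bottom centre is at scene 256.8 and side 437.2. The stub axis extended upward is at scene 257.5 and side 437.2. That leaves about 1.4 mm to correct: -0.7 in x, +1.2 in y. I'll correct that and lower in small steps straight down, cancelling the tool tilt.

Call:
arm_command:
  commands: [5, -1, -1.2, 0, 0, 6, -0.3, 0, 0, 0, 6, -0.3, 0, 0, 0]

```text
clock: 31.32
tool_pos: [0.4579, -0.3109, 0.0973]
orientation: [99.1, 86.9, 11.7]
force: [0.0, 0.1, -2.9]
opening: 0.0322
```

```bash
python3 -c "
from h import *
to(.457,-.3106,.085)"
```

```text
t 31.32 tcp [ 0.4579 -0.3109  0.0973] jaw -87.4 xdir [ 0.0522  0.0108 -0.9986] F [ 0.   0.1 -2.9] open 0.0322
need xyz mm [12.2 -1.5 -0.3]
```

Call:
arm_command:
  commands: [4, -1.2, 0, 0, 0, 4, -0.4, 0, 0, 0, 3, -0.2, 0, 0, 0]

```text
clock: 31.7
tool_pos: [0.4562, -0.3109, 0.0847]
orientation: [99.6, 87.0, 12.3]
force: [0.1, 0.2, -3.8]
opening: 0.0326
```

```bash
python3 -c "
from h import *
to(.457,-.3106,.075)"
```

```text
t 31.7 tcp [ 0.4562 -0.3109  0.0847] jaw -87.4 xdir [ 0.051   0.0111 -0.9986] F [ 0.1  0.2 -3.8] open 0.0326
need xyz mm [ 9.8  0.3 -0.2]
```

The stub is about 13 mm inside the bore with no side force. Continuing.

Call:
arm_command:
  commands: [5, 0, 0, 0, 0, 5, -0.3, 0, 0, 0, 5, -0.3, 0, 0, 0]

```text
clock: 32.08
tool_pos: [0.4566, -0.3109, 0.0689]
orientation: [99.3, 87.0, 11.9]
force: [-0.1, 0.5, -3.1]
opening: 0.0329
```

Call:
arm_command:
  commands: [5, -0.3, 0, 0, 0, 5, -0.3, 0, 0, 0]

```text
clock: 32.33
tool_pos: [0.4565, -0.3108, 0.0581]
orientation: [99.4, 87.0, 12.0]
force: [0.8, 0.0, -3.3]
opening: 0.0324
```

```bash
python3 -c "
from h import *
to(.457,-.3106,.049)"
```

```text
t 32.33 tcp [ 0.4565 -0.3108  0.0581] jaw -87.4 xdir [ 0.0514  0.0109 -0.9986] F [ 0.8  0.  -3.3] open 0.0324
need xyz mm [ 9.1  0.  -0.1]
```

Call:
arm_command:
  commands: [4, -0.2, 0, 0, 0, 3, -0.2, 0, 0, 0]

```text
clock: 32.58
tool_pos: [0.4564, -0.3107, 0.0504]
orientation: [99.5, 87.0, 12.1]
force: [0.1, -0.6, -2.8]
opening: 0.0325
```

Call:
arm_command:
  commands: [1.5, 0, 0, 0, 0]

```text
clock: 32.7
tool_pos: [0.4564, -0.3107, 0.0487]
orientation: [99.6, 87.0, 12.2]
force: [0.2, 0.1, -2.9]
opening: 0.0323
```

Call:
arm_command:
  commands: [1, 0, 0, 0, 0]

```text
clock: 32.83
tool_pos: [0.4565, -0.3107, 0.048]
orientation: [99.4, 87.0, 12.1]
force: [-2.1, 3.5, 9.0]
opening: 0.0322
```

It touched the foot at 48 mm tip height, exactly as predicted, with 9 N. Letting go and rising.

Call:
arm_command:
  commands: [0, 0, 0, 0, 55, 0, 0, 0, 0, 70, 0, 0, 0, 0, 70, 0, 0, 0, 0, 70, 0, 0, 0, 0, 70]

```text
clock: 33.45
tool_pos: [0.458, -0.3113, 0.0493]
orientation: [97.3, 86.9, 10.0]
force: [-0.7, 0.5, 1.0]
opening: 0.0613
```

Call:
arm_command:
  commands: [-30, 1, 0, 0, 70, -40, 1, 0, 0, 70, -50, 0, 0, 0, 70, -30, -60, 0, 0, 70, 0, -30, 0, 0, 70]

```text
clock: 34.08
tool_pos: [0.3663, -0.3168, 0.1961]
orientation: [97.3, 87.0, 10.1]
force: [0.5, 0.1, -0.8]
opening: 0.0612
```

```bash
python3 - <<'E'
from h import *
from scipy.optimize import least_squares
st();M=[]
for n,bx in (("scene",(235,155,45,55)),("side",(410,145,45,60))):
    s=snapshot(n);m=sleeve_mask(s);x,y,w,h,ar=box(m,*bx);M.append((s,np.array([x,y,x+w,y+h],float)));print(n,x,y,w,h,ar,"red",box(red(s),295,190,60,50))
def f(q):
    out=[]
    for s,bb in M:
        P=np.array([proj(s,(q[0]+.017*np.cos(t),q[1]+.017*np.sin(t),q[2]+z)) for t in np.linspace(0,6.28,40) for z in (-.03,.03)])
        out+=list((P.min(0)+P.max(0))/2-(bb[:2]+bb[2:])/2)
    return out
r=least_squares(f,[.454,-.312,.05]);print("sleeve",r.x,"res",np.round(r.fun,1))
for s,bb in M:
    P=np.array([proj(s,(r.x[0]+.017*np.cos(t),r.x[1]+.017*np.sin(t),r.x[2]+z)) for t in np.linspace(0,6.28,40) for z in (-.03,.03)]);print("size model",np.ptp(P,axis=0).round(1),"seen",bb[2:]-bb[:2])
E
```

```text
t 34.08 tcp [ 0.3663 -0.3168  0.1961] jaw -87.2 xdir [ 0.0516  0.0091 -0.9986] F [ 0.5  0.1 -0.8] open 0.0612
scene 252 181 14 26 296 red [305, 218, 12, 13, 120]
side 410 172 33 26 548 red [334, 203, 13, 14, 139]
sleeve [ 0.46713499 -0.29367071  0.05769048] res [ 0.7  1.1  0.4 -1.1]
size model [14.7 26.4] seen [14. 26.]
size model [17.7 27.4] seen [33. 26.]
```

The side blob merged with the gold module at its left, so I'll refit using the sleeve's right edge there.

```bash
python3 - <<'E'
from h import *
from scipy.optimize import least_squares
a=snapshot("scene");b=snapshot("side");m=sleeve_mask(b)
print([(r,np.nonzero(m[r,422:450])[0].min()+422,np.nonzero(m[r,422:450])[0].max()+422) for r in range(172,200,3) if m[r,422:450].any()])
def bb(s,q):
    P=np.array([proj(s,(q[0]+.017*np.cos(t),q[1]+.017*np.sin(t),q[2]+z)) for t in np.linspace(0,6.28,40) for z in (-.03,.03)]);return P.min(0),P.max(0)
def f(q):
    A,B=bb(a,q),bb(b,q)
    return [(A[0][0]+A[1][0])/2-259,A[0][1]-181,A[1][1]-207,B[1][0]-443,B[0][1]-172,B[1][1]-198]
r=least_squares(f,[.454,-.312,.05]);print("sleeve",r.x,"res",np.round(r.fun,1))
E
```

```text
[(172, np.int64(431), np.int64(437)), (175, np.int64(429), np.int64(441)), (178, np.int64(422), np.int64(441)), (181, np.int64(422), np.int64(441)), (184, np.int64(422), np.int64(440)), (187, np.int64(422), np.int64(439)), (190, np.int64(426), np.int64(439)), (193, np.int64(426), np.int64(438)), (196, np.int64(428), np.int64(437))]
sleeve [ 0.45324223 -0.3100431   0.04747007] res [-0.1 -0.1 -0.1 -0.  -0.4  0.6]
```

The fit puts the sleeve at (0.453, -0.310) with its centre at 47.5 mm (50 expected, within about 2 mm). The cap is up and the arm is clear, so I'm handing in.

```bash
python3 -c "
from plant import *
print(close_job(), get_obs()['clock'])"
```

```text
the job is handed in; nothing more can be done
the job is handed in; nothing more can be done
```

The job is handed in at about 34 s of the 72 s allowed. The hand-in gives no verdict, so what follows rests on my own checks.

**What I did**
- **Standing the sleeve up:** the moves can't tilt the tool, so I pivoted the sleeve in the grip. The cradle block's edge took it part of the way, and the pedestal rim brought it upright.
- **Pedestal:** the first time I set it down it stood about 11.5 mm off-centre, right at the 12 mm limit. I took it again and centred it to within about 1–2 mm.
- **Nozzle:** I pressed the cap to its stop (tip at 137 mm, about 20 N) and let it spring back. The sleeve did not move.
- **Stub:** I took the sleeve again and slid it down with no measurable side force. It met the foot at the predicted height with 9 N, and I let go.

**Last checks**
- **Position:** the camera fit puts the sleeve at (0.453, -0.310), with its centre at 47.5 mm where 50 is expected. It is also about 3 mm from my earlier stub estimate of (0.454, -0.313), which is within what these cameras can tell. The free slide and the contact height show it fully home.
- **Cap and arm:** the cap is up, and the arm is clear of everything with no force on it.

**Shortfalls and unchecked points**
- The first pivot against the cradle block slipped instead of finishing.
- In the last side view the sleeve merged with the gold module, so I refitted using the sleeve's right edge.
- I didn't re-measure the loose items on the bench. The ones that came into the later pictures looked unmoved.

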